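# Copy a mirror angle with a bevel gauge

### The arm

A 7-joint arm with a two-finger parallel gripper is mounted at the origin on the work surface. World frame = base frame: x ahead of the robot, y to its left, z up, the work surface at z = 0. Lengths are in m, angles in rad, forces in N, time in s.
With the tool pointing down it reaches from about 0.4 to 0.85 m from the base axis. Payload 4.5 kg.
Tool frame: the origin (TCP) lies midway between the tips of the shut fingers; the grasp point (between the pads) lies 19 mm behind it; z points along the fingers, y is the line along which they close (so a half turn about z gives the same grasp; the last joint's range is limited). The gripper opens to 88 mm and grips with 3 to 60 N. Pads are 18 mm wide; open, the fingers measure 123 mm over their backs; the gripper's body (75 mm by 187 mm) begins 45 mm behind the grasp point.
Start: joints at [-1.257, 0.689, -0.195, 1.565, 0.157, 0.902, -0.215], TCP at [0.173, 0.601, 0.239] pointing down, gripper open.
Joint ranges: [-3.01, 3.01], [-0.46, 2.08], [-1.47, 1.51], [0.13, 2.56], [-1, 4.14], [0.04, 2.09], [-2.66, 2.66]. Speed limits (rad/s): [2.57, 2.57, 3.14, 3.14, 3.14, 3.14, 3.14].

### API

Orientations are given as a unit quaternion [x, y, z, w].
In Python, from plant import r, eyes, finish_job gives the robot as it stands. The module is installed in compiled form; this text tells all that it offers.
- The arm moves only by the tool move_arm, never from a script. Its argument "motion" is a list of rows, each a list of 7 numbers: the shift along the tool's x, y, z in mm, then the turn, a rotation vector about the tool's x, y, z in degrees, then the closure, from 0 (fully open) to 1 (shut). A call has 1 to 5 rows; each row is the pose to reach, as a shift and turn from the pose commanded when the call began, along the tool's axes at that moment; what a row does not reach only later rows make up. A row lasts 1/8 s, in which the tool goes at most 62.5 mm and 10.7 degrees, less where a joint would pass 70% of its speed; a pose out of reach is approached as far as the arm can. A call with a gripper value outside its range is refused whole. The fingers move at their own pace and stop on an object; "newtons" is the grip in N (left out, the last holds). Time passes only in rows, so rows that repeat a pose let the fingers close. It gives the time, the measured TCP pose, the force, the opening and the grip force at its end, in the units of the state.
- r.get_state(): the state, without advancing time (a new reading comes with each control period).
- eyes.snapshot(name): name is "scene" or "top" or "wrist"; returns a dict with "frame" (420x560x3 uint8, red, green, blue), "z_map" (420x560 float32, m along the optical axis (not along the pixel's ray), 0 where there is no reading), "intrinsics" (3x3 intrinsics, pixels), "world_to_cam" (4x4, takes a point from world to camera coordinates). Camera axes: x right, y down, z forward; pixel columns grow to the right and rows downward; lengths in m; the calibration is good to about 2 mm. A picture is of the moment at which its call begins.
- finish_job(): hands the job in; it is judged then, once.
The state is a dict: "clock": time; "q": joint angles; "qd": joint speeds; "joint_torque": joint torques, N m; "tool_pos": TCP position; "eef_rot": TCP orientation; "contact_force": force on the tool from outside, world axes, zero at the start; "moment": the same for the moment, N m; "opening": opening from 0.0 (shut) to 1.0 (fully open); "finger_force": force on a finger pad.
Only numpy, scipy, OpenCV 4.12 (cv2) and the standard library are available. Lean on these libraries where they do the work, as an engineer would, in place of code of your own. Each camera call takes 0.05 s, during which the arm holds its last target. There are 200 camera calls.

### The job

Copy the angle of the blue mirror stand onto the orange one with the bevel gauge: slide the gauge gently home round the outside of the blue corner, so that its wooden stock lies flush along the fixed mirror, its heel against the corner and its blade flush along the swing mirror, then press the red lever right down to lock the blade while the gauge still lies there. Carry the locked gauge to the orange stand, slide it home round that corner in the same way so that its blade swings the orange mirror to the same angle, let go, and leave the locked gauge lying flat and flush there. Touch the stands only with the gauge and push lightly, never harder than 10 N, because the mirrors are glass, and leave the beaker and the bottles alone.

Things in the scene. Friction and masses are not known exactly. Their poses are not given: they have to be found in the camera images.
- bevel: bevel gauge, 0.3 kg, loose, flat on the board: wooden stock, hinged aluminium blade. Origin on the hinge axis at the underside. x: along the stock, away from the hinge; stock x -16..150, y -18..0, z 0..26 mm, inner face y = 0. Brass heel x -16..1, y 0..10 stops on the corner. Fully home: its origin on the stand's, x axes parallel. Slide along +x onto a corner from 115 mm before.
- grip_rib (a point): middle of the gauge's grip rib, gripped from above: x = 95, y = -9, z = 44 mm in the gauge's frame; rib 40 mm long along x, 14 mm wide, from z 26 to 62. Finger tips kept above z = 27 stay clear of the strips. Axes as the gauge's.
- blade_tip (a point): end of the gauge's blade (8 mm thick, 20 tall) on its inner face, 122 mm from the hinge axis, 12 mm up. x: outward along the blade, y: away from the enclosed corner. Starts folded narrower (0.35 to 0.55 rad from the stock) than the blue corner, which pushes it open as the gauge slides home. It bears from 48 mm outward. Hinge friction 0.08 N m, more when locked.
- lever_pad (a point): centre of the pad (20 mm across, 6 thick) of the red lock lever on the gauge, 61 mm from the lever axis, which runs along the gauge's y through x = -11, z = 42. Lever at y = -8. Open it slopes 1.0 rad up: pad x = 22, z = 93; locked it lies flat: pad x = 50, z = 42 mm.
- lock_lever (a joint): lock lever: 0 open (standing up, blade free), 1.0 rad locked (pressed flat; it snaps over centre and stays). Counts as locked from 0.85. Pressing the pad down takes a few newtons.
- model: blue mirror stand, fixed: two strips 115 mm long, 24 tall, 6 thick, mirrors inside, meeting at a corner. Origin at the corner of the outer faces (the hinge axis), on the board. x: along the fixed strip, outer face y = 0; strip and foot on +y. Swing strip clamped 0.85 to 1.2 rad from x towards y. The gauge's stock goes on the -y side, its blade outside the swing strip.
- model_swing (a point): free end of the blue swing strip on its outer face, 115 mm from the corner, 12 mm above the board. x: outward along the strip; y: outward normal, away from the stand. Does not give.
- copy: orange mirror stand, fixed, shaped and with axes as the blue one and parallel to it. Its swing strip turns with 0.02 N m friction and stays where left; it starts wide open, 1.5 to 1.7 rad from x towards y, and is pushed narrower by the gauge's blade as the locked gauge slides home along +x from 115 mm before the corner.
- copy_swing (a point): free end of the orange swing strip on its outer face, 115 mm from the corner, 12 mm above the board. x: outward along the strip; y: outward normal, away from the stand. Turns.
- board: grey optics board, fixed on the bench, 340 x 760 x 10 mm; origin under its centre, so its top, on which gauge and stands stand, is 10 mm above the bench. The stands' x axes run along the board's -y, the gauge's nearly so.
- beaker: bystander: glass beaker, 68 mm across, 90 mm tall, loose; origin under its centre.
- dropper: bystander: small amber bottle, 40 mm across, 85 mm tall, loose; origin under its centre.
- jug: bystander: white bottle with a blue cap, 80 mm across, 170 mm tall, loose; origin under its centre.
Not all that is in view belongs to the job. Of the things like the bevel, leave any that is green; of the rest the smaller one is meant.

How it is judged:
By the outcome, as a careful person would: the job done as asked, in the order asked, and still so for the second after the job is handed in, with the robot touching nothing.
It also fails if it takes over 72 s, if anything falls off the work surface, if the arm or the gripper's body presses on something with over 40 N, if the wrist force passes 120 N, or if a joint passes its speed limit or range.

## Working session

There is one attempt and no reset: what is moved stays moved. The work goes in short steps, Python scripts to look and compute and a tool call to move; the robot and the scene stay as the last step left them, time stands still between calls to the robot, and variables do not carry over. Pictures are saved under pics/ and viewed, at most 10 in all, crops included, and the job is handed in when it is done.

Besides the shell and the picture viewer there is one more tool, called after ">>>" as name(argument=value, ...) on one line, values as JSON. move_arm: Moves the arm, as the interface text tells. Its arguments: {"type":"object","properties":{"motion":{"type":"array","items":{"type":"array","items":{"type":"number"}}},"newtons":{"type":"number"}},"required":["motion"]}

```bash
mkdir -p pics
cat > h.py <<'E'
import numpy as np, cv2
from plant import r, eyes, finish_job
def save(n,s): cv2.imwrite(f'pics/{n}.png', s['frame'][:,:,::-1])
def pts(s):
    K=s['intrinsics'];T=np.linalg.inv(s['world_to_cam']);z=s['z_map']
    v,u=np.mgrid[:z.shape[0],:z.shape[1]]
    c=np.stack([(u-K[0,2])/K[0,0]*z,(v-K[1,2])/K[1,1]*z,z],-1)
    return c@T[:3,:3].T+T[:3,3]
E
python3 - <<'E'
from h import *
a=eyes.snapshot('scene');b=eyes.snapshot('top')
save('scene',a);save('top',b)
print(r.get_state())
for s in(a,b): print(s['intrinsics'],np.linalg.inv(s['world_to_cam']))
import pickle;pickle.dump((a,b),open('s0.pkl','wb'))
E
```

```text
{'clock': 0.1, 'q': array([-1.2571687 ,  0.68991357, -0.19447613,  1.56622378,  0.15730895,
        0.90249373, -0.21509037]), 'qd': array([ 0.00100823, -0.00370589, -0.00139651, -0.00162514,  0.00118051,
        0.00196449, -0.00021662]), 'joint_torque': array([-3.77470235e-03, -5.28496063e+01, -1.27154700e+00, -1.53838205e+01,
       -5.25198563e-02,  2.01259187e-03,  6.25368625e-05]), 'tool_pos': array([0.1725309 , 0.60013242, 0.23798505]), 'eef_rot': array([ 1.39430209e-01,  9.90231557e-01, -8.24083860e-04, -3.91890783e-05]), 'contact_force': array([ 0.45579815,  0.55314155, -0.11934305]), 'moment': array([-0.01290651, -0.0630655 , -0.02458299]), 'finger_force': 0.0, 'opening': 0.9997832696827982}
[[499.57683277   0.         283.64216167]
 [  0.         499.57683277 204.20898187]
 [  0.           0.           1.        ]] [[ 0.78386535  0.352029   -0.51149848  1.26434382]
 [ 0.62075239 -0.42452656  0.65912341 -0.99846256]
 [ 0.01488587 -0.83417791 -0.5512945   0.95670484]
 [ 0.          0.          0.          1.        ]]
[[421.85874858   0.         278.39807327]
 [  0.         421.85874858 208.60481786]
 [  0.           0.           1.        ]] [[-0.02610299 -0.98409553  0.17571174  0.29045956]
 [-0.99964005  0.02678578  0.00151483 -0.00680786]
 [-0.00619732 -0.17560895 -0.9844405   1.18813556]
 [ 0.          0.          0.          1.        ]]
```

View pics/top.png

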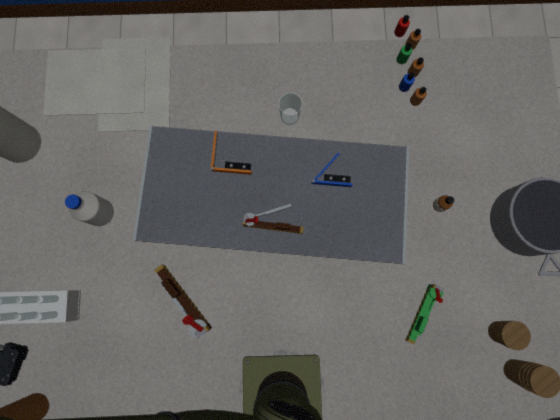

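View pics/scene.png

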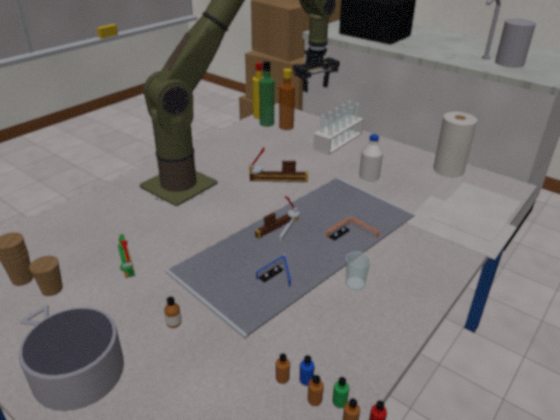

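The top view shows the board with the orange corner at (213,168), the blue corner at (315,182) and the brown gauge on the board, hinge at (249,220) and stock end at (302,230). The larger brown gauge at (180,295) and the green one at (425,312) are decoys. The scene view agrees.

Run:
```python
from h import *
import pickle
a,b=pickle.load(open('s0.pkl','rb'))
P=pts(b);hsv=cv2.cvtColor(b['frame'],cv2.COLOR_RGB2HSV)
def m(name,lo,hi,box):
    k=cv2.inRange(hsv,lo,hi)>0; w=np.zeros_like(k); w[box[1]:box[3],box[0]:box[2]]=1; k&=w
    v,u=np.nonzero(k); p=P[k]
    c,(L,W),an=cv2.minAreaRect(p[:,:2].astype(np.float32)); 
    print(name,k.sum(),'uv',u.min(),u.max(),v.min(),v.max(),'xyz min',p.min(0).round(3),'max',p.max(0).round(3),'rect',np.round(c,3),round(L,3),round(W,3),round(an,1))
    return p
m('blue',(105,120,60),(125,255,255),(305,145,360,195))
m('orange',(5,150,120),(18,255,255),(205,125,260,180))
m('stock',(3,90,20),(18,255,255),(238,195,310,240))
m('red',(0,150,90),(3,255,255),(238,195,310,240))
m('red2',(174,150,90),(180,255,255),(238,195,310,240))
for n,u,v in [('bl corner',315,182),('bl swing',337,154),('bl fix',350,185),('or corner',213,168),('or sw',215,132),('or fix',250,172),('tip',290,206),('stockend',301,230),('rib',283,227),('board',270,190)]:
    print(n,P[v,u].round(4),b['frame'][v,u])
```

```text
blue 216 uv 312 352 153 185 xyz min [ 0.29  -0.214  0.009] max [ 0.654 -0.007  1.188] rect [ 0.476 -0.087] 0.098 0.393 52.6
orange 130 uv 211 250 131 171 xyz min [ 0.29  -0.007  0.03 ] max [0.728 0.183 1.188] rect [0.516 0.071] 0.469 0.087 29.6
stock 309 uv 244 300 221 232 xyz min [ 0.29  -0.063  0.016] max [0.463 0.091 1.188] rect [ 0.405 -0.012] 0.191 0.127 31.1
red 9 uv 256 257 217 221 xyz min [0.451 0.051 0.109] max [0.463 0.054 0.116] rect [0.457 0.052] 0.012 0.003 0.4
red2 1 uv 257 257 218 218 xyz min [0.459 0.051 0.114] max [0.459 0.051 0.114] rect [0.459 0.051] 0.0 0.0 0.0
bl corner [ 0.5703 -0.1101  0.0308] [20 38 83]
bl swing [ 0.65   -0.1759  0.0324] [ 36  65 128]
bl fix [ 0.5593 -0.2083  0.0293] [15 38 83]
or corner [0.6177 0.1767 0.0356] [104  87  85]
or sw [0.7255 0.1715 0.0328] [136  81  31]
or fix [0.6033 0.0723 0.0351] [104  59  24]
tip [ 0.5029 -0.0375  0.0341] [ 94  99 101]
stockend [ 0.4344 -0.0655  0.0383] [107  91  46]
rib [ 0.4389 -0.016   0.0769] [52 30 17]
board [0.5552 0.0176 0.011 ] [76 79 84]
```

```bash
cat >> h.py <<'E'
from scipy.spatial.transform import Rotation as R
def to(p,yaw,f=None):
    """tool-frame delta (mm, deg) to reach TCP p, pointing down with tool y at world angle yaw deg"""
    s=r.get_state(); C=R.from_quat(s['eef_rot'])
    c,n=np.cos(np.radians(yaw)),np.sin(np.radians(yaw))
    T=R.from_matrix(np.array([[-n,c,0],[c,n,0],[0,0,-1]]).T)
    d=C.inv().apply(np.array(p)-s['tool_pos'])*1e3
    print('delta',d.round(1),'rot',(C.inv()*T).as_rotvec(degrees=True).round(2),'now',s['tool_pos'].round(4),'t',s['clock'],'F',s['contact_force'].round(2))
E
sed -i 's/\[\[-n,c,0\],\[c,n,0\]/[[-n,c,0],[c,n,0]/' h.py
python3 -c "
from h import *
to((.44,-.02,.30),-6.3)"
```

```text
delta [-428.3 -522.3  -61.1] rot [-7.000e-02  7.000e-02  8.027e+01] now [0.1725 0.6001 0.238 ] t 0.1 F [ 0.46  0.55 -0.12]
```

>>> move_arm(motion=[[-39, -47, -5, 0, 0, 8, 0], [-78, -94, -10, 0, 0, 16, 0], [-117, -141, -15, 0, 0, 24, 0], [-156, -188, -20, 0, 0, 32, 0], [-195, -235, -25, 0, 0, 40, 0]])

```text
clock: 0.72
tool_pos: [0.2956, 0.319, 0.2638]
eef_rot: [0.472, 0.882, 0.0, 0.0]
contact_force: [0.2, -0.2, 0.9]
opening: 1.003
finger_force: 0.0
```

```bash
python3 -c "
from h import *
to((.44,-.02,.30),-6.3)"
```

```text
delta [-362.2  -68.1  -36.2] rot [1.000e-02 0.000e+00 4.001e+01] now [0.2956 0.319  0.2638] t 0.725 F [ 0.25 -0.17  0.85]
```

>>> move_arm(motion=[[-60, -11, -7, 0, 0, 8, 0], [-120, -22, -14, 0, 0, 16, 0], [-180, -33, -21, 0, 0, 24, 0], [-240, -44, -28, 0, 0, 32, 0], [-300, -55, -35, 0, 0, 40, 0]])

```text
clock: 1.35
tool_pos: [0.4176, 0.0397, 0.299]
eef_rot: [0.745, 0.667, 0.0, -0.0]
contact_force: [1.2, 0.6, -0.3]
opening: 1.002
finger_force: 0.0
```

>>> move_arm(motion=[[-40, 0, 0, 0, 0, 0, 0], [-55, 5, 0, 0, 0, 0, 0], [-55, 5, 0, 0, 0, 0, 0]])

```text
clock: 1.72
tool_pos: [0.4162, -0.0148, 0.2986]
eef_rot: [0.744, 0.668, -0.0, -0.0]
contact_force: [-0.4, 0.2, 0.5]
opening: 1.003
finger_force: 0.0
```

```bash
python3 -c "
from h import *
to((.44,-.02,.30),-6.3)
s=eyes.snapshot('wrist');save('w1',s);print(s['intrinsics'],np.linalg.inv(s['world_to_cam']))
import pickle;pickle.dump(s,open('w1.pkl','wb'))"
```

```text
delta [-2.6 24.2 -1.4] rot [-0.01  0.01  0.1 ] now [ 0.4162 -0.0148  0.2986] t 1.725 F [-0.36  0.22  0.54]
[[305.7292409    0.         283.54368826]
 [  0.         305.7292409  206.79970016]
 [  0.           0.           1.        ]] [[ 0.99402814 -0.10387308 -0.03344319  0.42431403]
 [-0.10911658 -0.94972119 -0.29346761  0.06084033]
 [-0.00127832  0.29536426 -0.95538386  0.44430647]
 [ 0.          0.          0.          1.        ]]
```

View pics/w1.png

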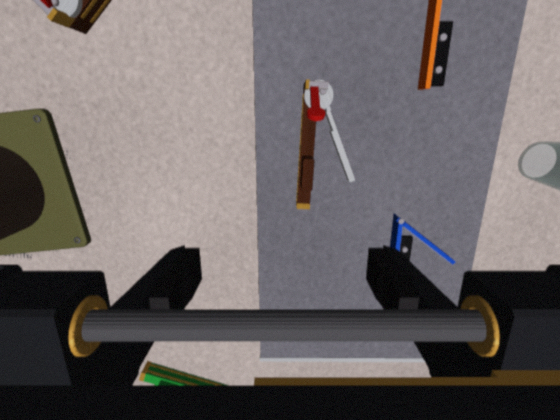

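The wrist view shows the gauge, with its hinge at (318,95), rib at (307,172), stock end at (304,207) and blade tip at (351,180). The blue corner is at (398,217), and the orange fixed strip ends at (428,88).

```bash
cat >> h.py <<'E'
def ray(s,uv,h):
    uv=np.atleast_2d(np.array(uv,float));K=s['intrinsics'];T=np.linalg.inv(s['world_to_cam'])
    d=np.c_[(uv-K[[0,1],2])/K[0,0],np.ones(len(uv))]@T[:3,:3].T
    return (T[:3,3]+d*((h-T[2,3])/d[:,2])[:,None])[:,:2]
def mask(s,lo,hi,box):
    k=cv2.inRange(cv2.cvtColor(s['frame'],cv2.COLOR_RGB2HSV),lo,hi);w=np.zeros_like(k);w[box[1]:box[3],box[0]:box[2]]=255
    return k&w
def line(p):
    vx,vy,x,y=cv2.fitLine(p.astype(np.float32),cv2.DIST_HUBER,0,.01,.01).ravel();return np.array([x,y]),np.degrees(np.arctan2(vy,vx))
E
python3 - <<'E'
from h import *
import pickle
s=pickle.load(open('w1.pkl','rb'));P=pts(s);f=s['frame']
hsv=cv2.cvtColor(f,cv2.COLOR_RGB2HSV)
cv2.imwrite('pics/w1c.png',cv2.resize(f[70:270,270:470,::-1],None,fx=3,fy=3,interpolation=cv2.INTER_NEAREST))
# stock via height
x,y=P[...,0],P[...,1]
reg=(np.abs(x-.44)<.06)&(y>-.09)&(y<.12)
for n,lo,hi in[('stock',.033,.0385),('rib',.066,.078)]:
    k=reg&(P[...,2]>lo)&(P[...,2]<hi)&(hsv[...,1]>90)&(hsv[...,0]<25)
    p=P[k][:,:2];v,u=np.nonzero(k)
    print(n,k.sum(),u.min(),u.max(),v.min(),v.max(),line(p),cv2.minAreaRect(p.astype(np.float32)),p.min(0),p.max(0))
k=(P[...,2]>.02)&(P[...,2]<.045)&(hsv[...,1]<60)&(x>.44)&(x<.56)&(y>-.08)&(y<.09);p=P[k][:,:2];print('blade',k.sum(),line(p),p.min(0),p.max(0))
# board edges
for v in (20,60,120,160,200): print(v,f[v,240:275].mean(1).astype(int)[::3])
E
```

```text
stock 855 297 315 86 208 (array([ 0.44325894, -0.01684797], dtype=float32), np.float32(81.84049)) ((0.448680579662323, 0.009152285754680634), (0.15969213843345642, 0.017709242179989815), 81.12397003173828) [ 0.42855009 -0.07022513] [0.46286256 0.08934271]
rib 392 301 318 88 190 (array([ 0.44663742, -0.00382862], dtype=float32), np.float32(80.101074)) ((0.45146533846855164, 0.02409394085407257), (0.12049582600593567, 0.013166548684239388), 80.36622619628906) [ 0.43570784 -0.03591771] [0.46567018 0.08405073]
blade 828 (array([0.48384202, 0.04055016], dtype=float32), np.float32(-73.423256)) [ 0.44820601 -0.05358143] [0.51062411 0.08777948]
20 [165 170 165 163 128 118 115 113 114 113 109 113]
60 [171 176 162 161 158 117 122 115 115 116 119 114]
120 [171 167 163 160 164 128 113 116 113 114 113 117]
160 [167 165 165 164 162 146 112 109 111 113 116 108]
200 [170 171 175 164 167 154 106 104 110 110 112 108]
```

View pics/w1c.png

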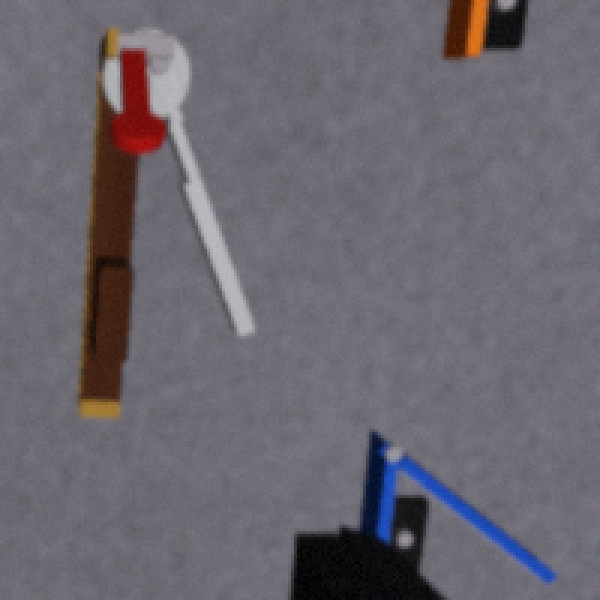

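The crop shows the lever standing open, the rib at crop (113,310), the stock end at (100,408), the blade tip at (247,333), and the blue corner pin at (393,455) with its swing end at (550,577).

Run:
```python
from h import *
import pickle
s=pickle.load(open('w1.pkl','rb'));P=pts(s)
k=(P[...,2]>.066)&(P[...,2]<.078)&(P[...,1]<.02)&(P[...,1]>-.06)&(abs(P[...,0]-.44)<.05)
p=P[k][:,:2];print(k.sum(),cv2.minAreaRect(p.astype(np.float32)),line(p))
c=np.array([[99,262],[128,262],[124,355],[95,350]])/3+[270,70]; print(ray(s,c,.072).mean(0))
to((.4435,-.0175,.040),-8.9)
```

```text
365 ((0.44511860609054565, -0.015529362484812737), (0.040263738483190536, 0.01392841711640358), 80.85614013671875) (array([ 0.44508442, -0.01465935], dtype=float32), np.float32(81.16924))
[ 0.44500815 -0.0128989 ]
delta [ -1.1  27.7 258.5] rot [-0.03 -0.02  2.83] now [ 0.4162 -0.0136  0.2985] t 1.775 F [ 0.33 -0.05  0.02]
```

>>> move_arm(motion=[[1, 29, 50, 0, 0, 3, 0], [1, 29, 110, 0, 0, 3, 0], [1, 29, 160, 0, 0, 3, 0], [1, 29, 200, 0, 0, 3, 0], [1, 29, 225, 0, 0, 3, 0]])

```text
clock: 2.4
tool_pos: [0.4446, -0.0139, 0.0717]
eef_rot: [0.76, 0.65, -0.0, -0.001]
contact_force: [0.1, -0.3, -0.7]
opening: 1.003
finger_force: 0.0
```

Run:
```python
from h import *
to((.4450,-.0155,.040),-9.1)
```

```text
delta [-1.6  0.7 31.7] rot [-0.14 -0.05  0.21] now [ 0.4446 -0.0139  0.0717] t 2.4 F [ 0.08 -0.31 -0.74]
```

>>> move_arm(motion=[[-1, 1, 20, 0, 0, 0, 0], [-1, 1, 31, 0, 0, 0, 0.3], [-1, 1, 31, 0, 0, 0, 1], [-1, 1, 31, 0, 0, 0, 1], [-1, 1, 31, 0, 0, 0, 1]], newtons=30)

```text
clock: 3.02
tool_pos: [0.4465, -0.0168, 0.0434]
eef_rot: [0.761, 0.649, 0.001, 0.0]
contact_force: [0.1, 0.6, 0.5]
opening: 0.569
finger_force: 0.0
```

>>> move_arm(motion=[[0, 0, 0, 0, 0, 0, 1], [0, 0, 0, 0, 0, 0, 1], [0, 0, 0, 0, 0, 0, 1]])

```text
clock: 3.4
tool_pos: [0.4461, -0.0169, 0.0428]
eef_rot: [0.761, 0.649, 0.0, 0.0]
contact_force: [-0.6, -0.6, 0.6]
opening: 0.228
finger_force: 0.0
```

>>> move_arm(motion=[[0, 0, 0, 0, 0, 0, 1], [0, 0, 0, 0, 0, 0, 1], [0, 0, 0, 0, 0, 0, 1]])

```text
clock: 3.78
tool_pos: [0.446, -0.0169, 0.0427]
eef_rot: [0.761, 0.649, -0.0, -0.0]
contact_force: [-1.4, -0.7, 0.7]
opening: 0.155
finger_force: 30.0
```

>>> move_arm(motion=[[0, 0, -10, 0, 0, 0, 1], [0, 0, -50, 0, 0, 0, 1], [-30, -10, -100, 0, 0, 0, 1], [-80, -25, -130, 0, 0, 0, 1], [-115, -40, -170, 0, 0, 0, 1]])

```text
clock: 4.4
tool_pos: [0.3868, -0.1259, 0.214]
eef_rot: [0.761, 0.649, -0.001, -0.0]
contact_force: [0.7, -0.4, -3.2]
opening: 0.159
finger_force: 30.0
```

>>> move_arm(motion=[[-5, 0, -40, 0, 0, 0, 1], [-5, 0, -80, 0, 0, 0, 1], [-5, 0, -80, 0, 0, 0, 1]])

```text
clock: 4.78
tool_pos: [0.3887, -0.1297, 0.295]
eef_rot: [0.761, 0.649, 0.002, 0.002]
contact_force: [-0.7, 1.0, -3.6]
opening: 0.156
finger_force: 30.0
```

```bash
python3 -c "
from h import *
to((.44,-.15,.30),-6.3)
s=eyes.snapshot('wrist');save('w2',s)
import pickle;pickle.dump(s,open('w2.pkl','wb'))"
```

```text
delta [-12.   53.8  -4.7] rot [ 0.35  0.01 -2.76] now [ 0.3887 -0.1297  0.295 ] t 4.775 F [-0.67  1.04 -3.56]
```

View pics/w2.png

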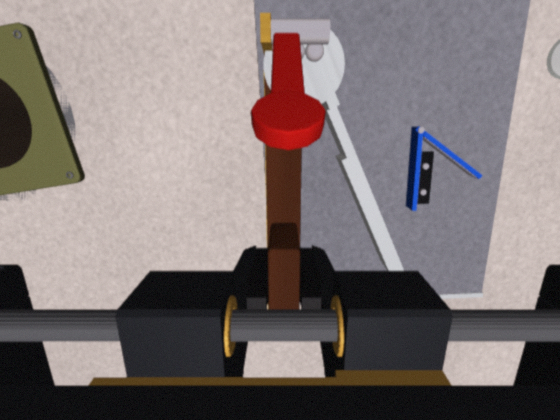

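The wrist view shows the gauge held straight. The blue stand is in clear view, with its corner at (419,129), fixed strip end at (413,208) and swing end at (480,177).

Run:
```python
from h import *
import pickle
s=pickle.load(open('w2.pkl','rb'));P=pts(s);f=s['frame'];hsv=cv2.cvtColor(f,cv2.COLOR_RGB2HSV)
blue=cv2.inRange(hsv,(105,130,40),(125,255,255))>0
v,u=np.nonzero(blue);k=(u>400)&(u<490)&(v>115)&(v<215);u,v=u[k],v[k];val=hsv[v,u,2]
print('V hist',np.histogram(val,10))
fx=(u<428)&(v>140);sw=(u>432)
for t in(110,130):
  p=ray(s,np.c_[u,v][fx&(val>t)],.034);c,a=line(p);print('fix',t,(fx&(val>t)).sum(),c,a,cv2.minAreaRect(p.astype(np.float32)))
q=ray(s,np.c_[u,v][sw],.034);c2,a2=line(q);print('sw',sw.sum(),c2,a2,cv2.minAreaRect(q.astype(np.float32)), np.median(P[v[sw],u[sw],2]))
allb=ray(s,np.c_[u,v][val>110],.034);print(allb.min(0),allb.max(0))
# pixel rows of the fixed strip
for r0 in (150,170,190): print(r0,u[v==r0].tolist(),val[v==r0].tolist())
# board edges
g=f.mean(2)
for nm,lo,hi,sg,rows in(('L',235,285,-1,range(70,240,6)),('R',475,540,1,range(20,280,6))):
    e=[]
    for rr in rows:
        d=sg*np.gradient(cv2.GaussianBlur(g[rr-1:rr+2].mean(0)[None],(0,0),1.2)[0]);j=lo+np.argmax(d[lo:hi]);e.append((j,rr))
    print(nm,line(ray(s,e,.010)))
# gauge in hand
x,y=P[...,0],P[...,1]
T=s['world_to_cam'];print('TCP',r.get_state()['tool_pos'])
w=(abs(x-.39)<.06)&(abs(y+.08)<.12)
hs=P[...,2][w&(P[...,2]>.22)&(P[...,2]<.36)&(hsv[...,0]<20)&(hsv[...,1]>90)]
print(np.histogram(hs,28,(.22,.36)))
```

```text
V hist (array([385,  35,  36,  36,  37,  25,  37,  61, 197, 422]), array([ 50. ,  66.3,  82.6,  98.9, 115.2, 131.5, 147.8, 164.1, 180.4,
       196.7, 213. ]))
fix 110 370 [ 0.5666046 -0.1641791] 83.61852 ((0.5665362477302551, -0.16550390422344208), (0.0951387882232666, 0.0073760803788900375), 83.39916229248047)
fix 130 328 [ 0.56784534 -0.15339027] 83.60303 ((0.5665305852890015, -0.1655319482088089), (0.0950884148478508, 0.006371636874973774), 83.5154800415039)
sw 306 [ 0.6197298  -0.14888358] -43.605236 ((0.6195794939994812, -0.14880727231502533), (0.006176699884235859, 0.08915552496910095), 46.5986328125) 0.03336189762513808
[ 0.55863937 -0.2129517 ] [ 0.65280202 -0.09995759]
150 [411, 412, 413, 414, 415, 416, 417, 418, 419, 420, 421, 442, 443, 444, 445, 446, 447, 448, 449] [57, 53, 56, 58, 59, 100, 177, 205, 208, 203, 181, 172, 193, 204, 207, 208, 205, 203, 193]
170 [409, 410, 411, 412, 413, 414, 415, 416, 417, 418, 419, 420, 468, 469, 470, 471, 472, 473, 474, 475] [64, 58, 56, 54, 58, 80, 142, 192, 209, 209, 187, 108, 172, 192, 201, 207, 208, 203, 201, 190]
190 [408, 409, 410, 411, 412, 413, 414, 415, 416, 417, 418] [54, 55, 54, 55, 68, 119, 187, 208, 210, 194, 122]
L (array([ 0.3661399 , -0.10597014], dtype=float32), np.float32(80.93889))
R (array([ 0.69479865, -0.2025256 ], dtype=float32), np.float32(83.5136))
TCP [ 0.3876533  -0.12912066  0.29337213]
(array([   0,    0,    0,    0,    0,    0,    0,    0,    0,    1,    2,
          1,   41, 2698,   90,  115,  131,  238,  223,  352, 2132,  268,
        230,  270,  297,  282,  640, 1103]), array([0.22 , 0.225, 0.23 , 0.235, 0.24 , 0.245, 0.25 , 0.255, 0.26 ,
       0.265, 0.27 , 0.275, 0.28 , 0.285, 0.29 , 0.295, 0.3  , 0.305,
       0.31 , 0.315, 0.32 , 0.325, 0.33 , 0.335, 0.34 , 0.345, 0.35 ,
       0.355, 0.36 ]))
```

```bash
cat >> h.py <<'E'
xs=np.array([-.1115,-.9938]);ys=np.array([.9938,-.1115]);OB=np.array([.5710,-.0984])
def tgt(O,gx,gy,z,gr=.0962):  # TCP for gauge origin at (gx,gy) metres in stand frame
    p=O+(gx+gr)*xs+(gy-.009)*ys; return (*p,z)
def rel(O,gr=.0962):
    s=r.get_state();d=s['tool_pos'][:2]-O;e=R.from_quat(s['eef_rot']).as_matrix()[:,1]
    F=s['contact_force'];print('gauge in stand mm',((d@xs-gr)*1e3).round(2),((d@ys+.009)*1e3).round(2),'z',s['tool_pos'][2].round(4),'yaw',np.degrees(np.arctan2(e[1],e[0])).round(2),'F x,y,z',(F[:2]@xs).round(2),(F[:2]@ys).round(2),F[2].round(2),'Mz',s['moment'].round(3),'op',s['opening'].round(3),'t',s['clock'])
E
python3 - <<'E'
from h import *
import pickle
s=pickle.load(open('w2.pkl','rb'));P=pts(s)
hsv=cv2.cvtColor(s['frame'],cv2.COLOR_RGB2HSV)
k=(P[...,2]>.283)&(P[...,2]<.291)&(hsv[...,0]<25)&(hsv[...,1]>90)&(abs(P[...,0]-.39)<.05)&(P[...,1]>-.12)
p=P[k][:,:2]; print(k.sum(),cv2.minAreaRect(p.astype(np.float32)),line(p),p.max(0))
to(tgt(OB,-.120,-.004,.12),-6.4)
E
```

```text
2729 ((0.3957544267177582, -0.0804414227604866), (0.08231474459171295, 0.018092425540089607), 80.89400482177734) (array([ 0.3941932 , -0.08964767], dtype=float32), np.float32(83.324936)) [ 0.40581601 -0.03844928]
delta [ 82.2 161.8 173.7] rot [ 0.12 -0.01 -2.62] now [ 0.3877 -0.1291  0.2934] t 4.825 F [-0.58  0.58 -3.15]
```

>>> move_arm(motion=[[17, 33, 30, 0, 0, -0.6, 1], [34, 66, 60, 0, 0, -1.2, 1], [50, 99, 100, 0, 0, -1.8, 1], [66, 132, 135, 0, 0, -2.6, 1], [82, 162, 170, 0, 0, -2.6, 1]])

```text
clock: 5.45
tool_pos: [0.5598, -0.0728, 0.1191]
eef_rot: [0.745, 0.667, -0.001, -0.002]
contact_force: [0.1, -0.2, -2.7]
opening: 0.156
finger_force: 30.0
```

Run:
```python
from h import *
to(tgt(OB,-.120,-.004,.045),-6.4)
rel(OB)
```

```text
delta [-0.4  1.3 74.1] rot [-0.25 -0.   -0.  ] now [ 0.5598 -0.0728  0.1191] t 5.45 F [ 0.11 -0.15 -2.67]Traceback (most recent call last):
  File "<stdin>", line 3, in <module>
  File "h.py", line 31, in rel
    F=s['contact_force'];print('gauge in stand mm',((d@xs-gr)*1e3).round(2),((d@ys+.009)*1e3).round(2),'z',s['tool_pos'][2].round(4),'yaw',np.degrees(np.arctan2(e[1],e[0])).round(2),'F x,y,z',(F[:2]@xs).round(2),(F[:2]@ys).round(2),F[2].round(2),'Mz',s['moment'].round(3),'op',s['opening'].round(3),'t',s['clock'])
                                                                                                                                                                                                                                                                                     ^^^^^^^^^^^^^^^^^^
AttributeError: 'float' object has no attribute 'round'
```

```bash
sed -i "s/s\['opening'\].round(3)/round(s['opening'],3)/" h.py
```

>>> move_arm(motion=[[0, 1, 40, 0, 0, 0, 1], [0, 1, 60, 0, 0, 0, 1], [0, 1, 70, 0, 0, 0, 1], [0, 1, 74, 0, 0, 0, 1], [0, 1, 74, 0, 0, 0, 1]])

```text
clock: 6.08
tool_pos: [0.5617, -0.0737, 0.0489]
eef_rot: [0.746, 0.666, 0.0, 0.0]
contact_force: [0.4, 0.0, -2.9]
opening: 0.161
finger_force: 30.0
```

Run:
```python
from h import *
to(tgt(OB,-.120,-.004,.0427),-6.4)
rel(OB)
```

```text
delta [ 0.3 -1.   6.2] rot [ 0.01 -0.   -0.03] now [ 0.5617 -0.0737  0.0489] t 6.075 F [ 0.36  0.04 -2.9 ]
gauge in stand mm -119.68 -3.03 z 0.0489 yaw -6.43 F x,y,z -0.08 0.35 -2.9 Mz [-0.265  0.143  0.009] op 0.161 t 6.075
```

>>> move_arm(motion=[[0, 0, 3, 0, 0, 0, 1], [0, 0, 5, 0, 0, 0, 1], [0, 0, 5, 0, 0, 0, 1]])

```text
clock: 6.45
tool_pos: [0.5617, -0.0737, 0.0439]
eef_rot: [0.746, 0.666, 0.0, 0.0]
contact_force: [-0.3, -0.5, -3.9]
opening: 0.156
finger_force: 30.0
```

Run:
```python
from h import *
rel(OB)
```

```text
gauge in stand mm -119.71 -3.01 z 0.0439 yaw -6.43 F x,y,z 0.53 -0.27 -3.92 Mz [-0.179  0.113  0.034] op 0.156 t 6.45
```

>>> move_arm(motion=[[0, 0, 1, 0, 0, 0, 1], [-10, 0, 1, 0, 0, 0, 1], [-25, 0, 1, 0, 0, 0, 1], [-40, 0, 1, 0, 0, 0, 1], [-45, 0, 1, 0, 0, 0, 1]])

```text
clock: 7.08
tool_pos: [0.5564, -0.1205, 0.0428]
eef_rot: [0.746, 0.665, -0.0, 0.0]
contact_force: [0.6, 3.3, -0.0]
opening: 0.157
finger_force: 30.0
```

>>> move_arm(motion=[[-8, 0, 0, 0, 0, 0, 1], [-16, 0, 0, 0, 0, 0, 1], [-24, 0, 0, 0, 0, 0, 1], [-32, 0, 0, 0, 0, 0, 1], [-32, 0, 0, 0, 0, 0, 1]])

```text
clock: 7.7
tool_pos: [0.5527, -0.1523, 0.0428]
eef_rot: [0.746, 0.666, -0.001, 0.001]
contact_force: [-0.5, -1.5, 1.4]
opening: 0.158
finger_force: 30.0
```

Run:
```python
from h import *
rel(OB)
s=eyes.snapshot('wrist');save('w3',s)
```

```text
gauge in stand mm -40.55 -3.18 z 0.0428 yaw -6.54 F x,y,z 1.59 -0.33 1.38 Mz [-0.066  0.093  0.1  ] op 0.158 t 7.7
```

View pics/w3.png

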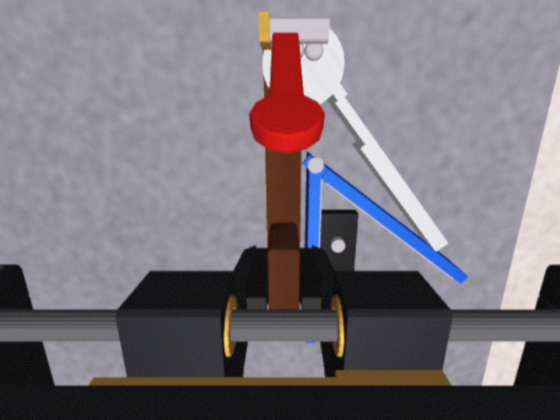

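The wrist view shows the blade tip at (440,245) bearing on the blue swing strip. The stock runs alongside the fixed strip with a small gap, and the corner pin at (316,165) lies ahead of the heel.

>>> move_arm(motion=[[-7, 0, 0, 0, 0, 0, 1], [-14, 0, 0, 0, 0, 0, 1], [-21, 0, 0, 0, 0, 0, 1], [-28, 0, 0, 0, 0, 0, 1], [-28, 0, 0, 0, 0, 0, 1]])

```text
clock: 8.38
tool_pos: [0.5496, -0.1799, 0.0428]
eef_rot: [0.746, 0.666, -0.0, 0.001]
contact_force: [0.3, 0.3, 2.0]
opening: 0.158
finger_force: 30.0
```

Run:
```python
from h import *
rel(OB)
```

```text
gauge in stand mm -12.8 -3.19 z 0.0428 yaw -6.53 F x,y,z -0.37 0.21 1.98 Mz [ 0.173 -0.005  0.102] op 0.158 t 8.375
```

>>> move_arm(motion=[[-2, 0.5, 0, 0, 0, 0, 1], [-4, 1, 0, 0, 0, 0, 1], [-5, 1.5, 0, 0, 0, 0, 1], [-5, 1.5, 0, 0, 0, 0, 1]], newtons=12)

```text
clock: 8.88
tool_pos: [0.5503, -0.1819, 0.0428]
eef_rot: [0.745, 0.667, 0.0, -0.001]
contact_force: [-1.1, 3.4, 5.7]
opening: 0.155
finger_force: 12.0
```

Run:
```python
from h import *
rel(OB)
```

```text
gauge in stand mm -10.91 -2.26 z 0.0428 yaw -6.36 F x,y,z -3.25 -1.48 5.7 Mz [0.858 0.233 0.082] op 0.155 t 8.875
```

Run:
```python
from h import *
s=eyes.snapshot('wrist');save('w4',s);rel(OB)
b=eyes.snapshot('scene')
import pickle;pickle.dump((s,b),open('w4.pkl','wb'))
w=np.hstack([s['frame'][0:300,180:500],]);K=b['intrinsics']
c=b['world_to_cam']@np.array([.57,-.12,.04,1]);u,v=(c[:2]/c[2]*K[0,0]+K[:2,2]).astype(int);print(u,v)
z=cv2.resize(b['frame'][v-50:v+50,u-50:u+50],(450,450),interpolation=cv2.INTER_CUBIC)
cv2.imwrite('pics/w4.png',np.hstack([cv2.copyMakeBorder(w,0,150,0,0,cv2.BORDER_CONSTANT),z])[:,:,::-1])
```

```text
gauge in stand mm -10.9 -2.27 z 0.0428 yaw -6.36 F x,y,z -5.08 -1.07 4.92 Mz [0.906 0.261 0.11 ] op 0.157 t 8.925
279 255
```

View pics/w4.png

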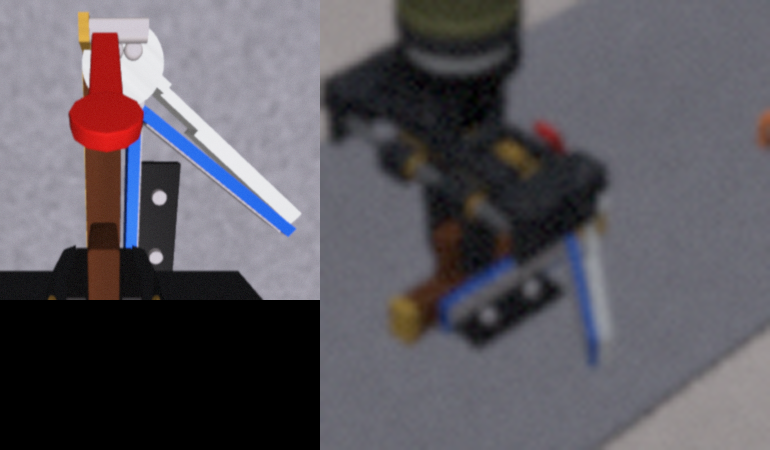

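The crop shows the blade almost parallel outside the blue swing strip, with its tip at (300,215) beside the strip end at (293,230), and a stock gap of about 2.5 mm. The arm is pressing down about 5 N, so friction is resisting the slide and I will unload z.

>>> move_arm(motion=[[0, 0, -1.2, 0, 0, 0, 1], [0, 0, -1.2, 0, 0, 0, 1]])

```text
clock: 9.22
tool_pos: [0.5503, -0.1841, 0.0435]
eef_rot: [0.746, 0.666, -0.001, 0.0]
contact_force: [0.6, 1.1, -3.6]
opening: 0.158
finger_force: 12.0
```

Run:
```python
from h import *
rel(OB)
import pickle
s=pickle.load(open('w4.pkl','rb'))[0]
def proj(p):
    c=s['world_to_cam']@np.append(p,1);return (c[:2]/c[2]*s['intrinsics'][0,0]+s['intrinsics'][:2,2]).round(1)
print('corner',proj(np.append(OB,.034)),'strip end',proj(np.append(OB+.115*(.605*xs+.796*ys),.034)))
for z in(.04,.05): print('hinge',proj(np.append(OB-.0109*xs-.0023*ys,z)))
```

```text
gauge in stand mm -8.76 -2.04 z 0.0435 yaw -6.46 F x,y,z -1.16 0.51 -3.64 Mz [-0.04   0.068  0.107] op 0.158 t 9.225
corner [308.  92.] strip end [474.5 229.2]
hinge [304.4  65. ]
hinge [305.9  61.4]
```

>>> move_arm(motion=[[-1.5, 0, 0.5, 0, 0, 0, 1], [-3, 0.5, 0.5, 0, 0, 0, 1], [-4, 1, 0.5, 0, 0, 0, 1], [-5, 1, 0.5, 0, 0, 0, 1], [-5, 1, 0.5, 0, 0, 0, 1]])

```text
clock: 9.85
tool_pos: [0.5512, -0.1885, 0.0434]
eef_rot: [0.746, 0.666, -0.0, 0.0]
contact_force: [0.8, 0.3, -3.5]
opening: 0.159
finger_force: 12.0
```

Run:
```python
from h import *
rel(OB)
```

```text
gauge in stand mm -4.43 -0.67 z 0.0434 yaw -6.45 F x,y,z -0.36 0.73 -3.49 Mz [-0.074  0.018  0.103] op 0.159 t 9.85
```

>>> move_arm(motion=[[-1, 0.3, 0.4, 0, 0, 0, 1], [-2, 0.5, 0.4, 0, 0, 0, 1], [-3, 0.5, 0.4, 0, 0, 0, 1], [-3, 0.5, 0.4, 0, 0, 0, 1]])

```text
clock: 10.35
tool_pos: [0.5514, -0.1915, 0.043]
eef_rot: [0.746, 0.666, 0.0, 0.0]
contact_force: [-0.1, 0.3, -2.4]
opening: 0.155
finger_force: 12.0
```

Run:
```python
from h import *
for i in range(1): rel(OB)
```

```text
gauge in stand mm -1.52 -0.1 z 0.043 yaw -6.44 F x,y,z -0.33 -0.15 -2.4 Mz [0.032 0.055 0.108] op 0.155 t 10.35
```

>>> move_arm(motion=[[-1, 0.5, 0, 0, 0, 0, 1], [-2, 1, 0, 0, 0, 0, 1], [-2, 1, 0, 0, 0, 0, 1]])

```text
clock: 10.72
tool_pos: [0.5523, -0.1932, 0.0429]
eef_rot: [0.746, 0.666, 0.0, -0.0]
contact_force: [-0.1, 2.2, -3.1]
opening: 0.159
finger_force: 12.0
```

Run:
```python
from h import *
for i in range(1): rel(OB)
```

```text
gauge in stand mm 0.09 0.94 z 0.0429 yaw -6.42 F x,y,z -2.14 -0.29 -3.13 Mz [0.277 0.023 0.057] op 0.159 t 10.725
```

>>> move_arm(motion=[[0, 0.5, 0, 0, 0, 0, 1], [0, 1, 0, 0, 0, 0, 1], [0, 1, 0, 0, 0, 0, 1]])

```text
clock: 11.1
tool_pos: [0.5523, -0.1932, 0.0429]
eef_rot: [0.746, 0.666, -0.0, -0.001]
contact_force: [-1.2, 2.1, -1.8]
opening: 0.158
finger_force: 12.0
```

Run:
```python
from h import *
for i in range(1): rel(OB)
```

```text
gauge in stand mm 0.14 1.03 z 0.0429 yaw -6.44 F x,y,z -1.93 -1.43 -1.77 Mz [0.445 0.562 0.02 ] op 0.158 t 11.1
```

>>> move_arm(motion=[[-0.5, 0.5, 0, 0, 0, 0, 1], [-0.5, 1, 0, 0, 0, 0, 1], [-0.5, 1, 0, 0, 0, 0, 1]])

```text
clock: 11.48
tool_pos: [0.5524, -0.1934, 0.0428]
eef_rot: [0.746, 0.666, -0.001, -0.002]
contact_force: [-3.7, 3.5, 0.7]
opening: 0.159
finger_force: 12.0
```

Run:
```python
from h import *
s=eyes.snapshot('wrist');rel(OB)
import pickle;pickle.dump(s,open('w5.pkl','wb'))
cv2.imwrite('pics/w5.png',cv2.resize(s['frame'][0:270,230:510],None,fx=2.2,fy=2.2,interpolation=cv2.INTER_CUBIC)[:,:,::-1])
```

```text
gauge in stand mm 0.27 1.08 z 0.0428 yaw -6.43 F x,y,z -2.96 -3.95 0.98 Mz [0.67  0.951 0.022] op 0.158 t 11.525
```

View pics/w5.png

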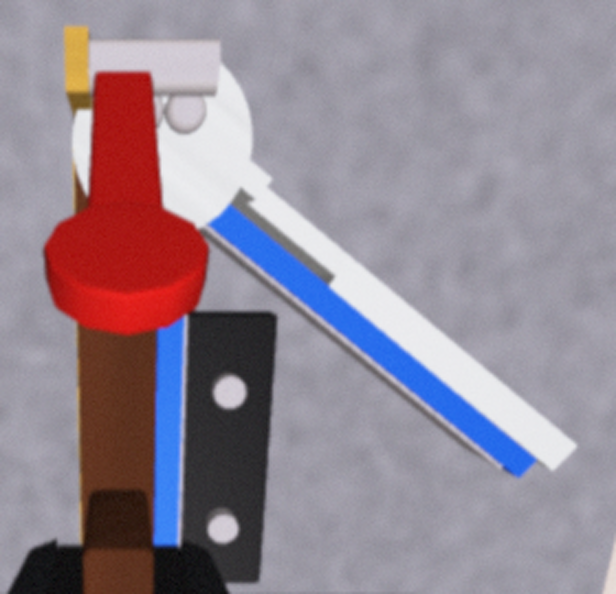

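The crop shows the gauge home. The stock is flush along the blue fixed strip and the blade's bearing part, from (330,275) to (560,460), is flush along the swing strip. Next I release, then press the lever.

>>> move_arm(motion=[[0.5, -0.8, 0, 0, 0, 0, 1], [0.5, -0.8, 0, 0, 0, 0, 0.7], [0.5, -0.8, 0, 0, 0, 0, 0.5], [0.5, -0.8, 0, 0, 0, 0, 0.5], [0.5, -0.8, 0, 0, 0, 0, 0.5]])

```text
clock: 12.15
tool_pos: [0.5537, -0.1939, 0.0431]
eef_rot: [0.746, 0.666, 0.0, 0.0]
contact_force: [0.0, 0.2, -0.7]
opening: 0.498
finger_force: 0.0
```

>>> move_arm(motion=[[0, 0, -30, 0, 0, 0, 0.5], [0, 0, -80, 0, 0, 0, 0.5], [0, 0, -110, 0, 0, 0, 1], [0, 0, -110, 0, 0, 0, 1], [0, 0, -110, 0, 0, 0, 1]])

```text
clock: 12.78
tool_pos: [0.5528, -0.1933, 0.1523]
eef_rot: [0.746, 0.666, -0.0, -0.001]
contact_force: [-0.1, 0.1, -0.3]
opening: 0.183
finger_force: 0.0
```

Run:
```python
from h import *
s=eyes.snapshot('wrist');rel(OB)
import pickle;pickle.dump(s,open('w6.pkl','wb'))
P=pts(s);hsv=cv2.cvtColor(s['frame'],cv2.COLOR_RGB2HSV)
k=((hsv[...,0]<4)|(hsv[...,0]>175))&(hsv[...,1]>150)&(hsv[...,2]>80)&(P[...,2]>.095)&(P[...,2]<.12)
v,u=np.nonzero(k);q=P[k];c=np.median(q,0);print('pad',k.sum(),c,q.min(0),q.max(0),'stand', (c[:2]-OB)@xs,(c[:2]-OB)@ys)
O2=OB+.00027*xs+.0011*ys
to((*(O2+.022*xs-.008*ys),.115),-6.4)
```

```text
gauge in stand mm 0.1 1.24 z 0.1519 yaw -6.42 F x,y,z 0.31 -0.69 -0.11 Mz [-0.124  0.081 -0.005] op 0.141 t 12.825
pad 670 [ 0.5611836  -0.11973929  0.10773372] [ 0.55202963 -0.12734448  0.09502628] [ 0.5707433  -0.11095822  0.11379395] stand 0.022301517594596094 -0.007376202703509609
delta [74.   0.9 36.9] rot [-0.12 -0.03 -0.02] now [ 0.5526 -0.1932  0.1519] t 12.825 F [-0.72 -0.23 -0.11]
```

>>> move_arm(motion=[[30, 1, 0, 0, 0, 0, 1], [60, 1, 0, 0, 0, 0, 1], [72, 1, 20, 0, 0, 0, 1], [72, 1, 34, 0, 0, 0, 1], [72, 1, 34, 0, 0, 0, 1]])

```text
clock: 13.45
tool_pos: [0.5609, -0.1229, 0.1172]
eef_rot: [0.746, 0.666, -0.002, -0.001]
contact_force: [0.4, -0.5, -0.0]
opening: 0.006
finger_force: 0.0
```

Run:
```python
from h import *
rel(OB,0)
```

```text
gauge in stand mm 25.52 1.71 z 0.1172 yaw -6.49 F x,y,z 0.43 0.5 -0.05 Mz [-0.102  0.058 -0.009] op 0.006 t 13.45
```

>>> move_arm(motion=[[-2, 0, 8, 0, 0, 0, 1], [-6, 0, 18, 0, 0, 0, 1], [-14, 0, 28, 0, 0, 0, 1], [-20, 0, 38, 0, 0, 0, 1], [-23, 0, 49, 0, 0, 0, 1]])

```text
clock: 14.08
tool_pos: [0.5597, -0.1453, 0.0692]
eef_rot: [0.746, 0.666, 0.0, -0.0]
contact_force: [0.3, 0.6, 0.3]
opening: 0.009
finger_force: 0.0
```

>>> move_arm(motion=[[-2, 0, 7, 0, 0, 0, 1], [-2, 0, 13, 0, 0, 0, 1], [-2, 0, 16, 0, 0, 0, 1], [-2, 0, 17, 0, 0, 0, 1]])

```text
clock: 14.58
tool_pos: [0.5595, -0.1464, 0.0547]
eef_rot: [0.745, 0.667, 0.0, -0.0]
contact_force: [-4.8, 1.0, 21.7]
opening: 0.007
finger_force: 10.9
```

Run:
```python
from h import *
rel(OB,0)
```

```text
gauge in stand mm 48.94 2.93 z 0.0547 yaw -6.4 F x,y,z -0.49 -4.93 21.68 Mz [0.311 1.132 0.036] op 0.007 t 14.575
```

>>> move_arm(motion=[[0, 0, -6, 0, 0, 0, 1], [0, 0, -40, 0, 0, 0, 1], [-20, 0, -90, 0, 0, 0, 0.5], [-46, 0, -100, 0, 0, 0, 0.5], [-46, 0, -100, 0, 0, 0, 0.5]])

```text
clock: 15.2
tool_pos: [0.5545, -0.1949, 0.1539]
eef_rot: [0.747, 0.665, 0.0, 0.001]
contact_force: [-0.4, -0.8, 0.5]
opening: 0.323
finger_force: 0.0
```

Run:
```python
from h import *
s=eyes.snapshot('wrist');rel(OB)
import pickle;pickle.dump(s,open('w7.pkl','wb'))
cv2.imwrite('pics/w7.png',cv2.resize(s['frame'][0:300,200:480],None,fx=2,fy=2,interpolation=cv2.INTER_CUBIC)[:,:,::-1])
P=pts(s)
k=(P[...,2]>.066)&(P[...,2]<.078)&(np.hypot(P[...,0]-.5525,P[...,1]+.193)<.05)
print(k.sum(),cv2.minAreaRect(P[k][:,:2].astype(np.float32)));c=cv2.minAreaRect(P[k][:,:2].astype(np.float32))[0];print((np.array(c)-OB)@xs,(np.array(c)-OB)@ys)
```

```text
gauge in stand mm -0.82 2.84 z 0.1528 yaw -6.49 F x,y,z -0.58 0.39 -0.69 Mz [-0.084  0.108  0.008] op 0.367 t 15.25
875 ((0.5509613156318665, -0.18654924631118774), (0.03945336490869522, 0.013840049505233765), 81.35811614990234)
0.08983703429110527 -0.010085803561353635
```

View pics/w7.png

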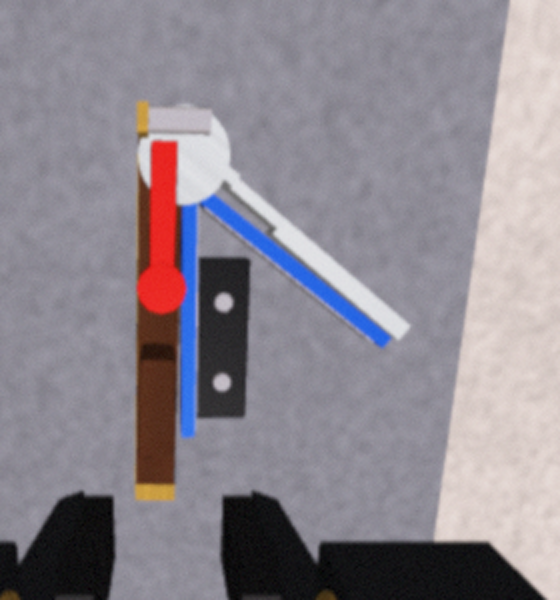

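The crop shows the lever flat and the blade at the swing strip. I need to check whether the gauge shifted during the press.

Run:
```python
from h import *
import pickle
for n in('w6','w7'):
    s=pickle.load(open(n+'.pkl','rb'));P=pts(s);hsv=cv2.cvtColor(s['frame'],cv2.COLOR_RGB2HSV);T=np.linalg.inv(s['world_to_cam']);print(n,'cam',T[:3,3])
    fr=lambda p:np.c_[(p-OB)@xs,(p-OB)@ys]*1e3
    near=np.hypot(P[...,0]-.5525,P[...,1]+.15)<.2
    k=near&(P[...,2]>.066)&(P[...,2]<.078)&(hsv[...,0]<20)&(hsv[...,1]>80);p=fr(P[k][:,:2]);p=p[(p[:,0]>65)&(p[:,0]<130)];print(' rib',len(p),p.min(0),p.max(0))
    k=near&(P[...,2]>.030)&(P[...,2]<.040)&(hsv[...,0]>12)&(hsv[...,0]<28)&(hsv[...,1]>100);p=fr(P[k][:,:2]);a=p[p[:,0]<30];b=p[p[:,0]>110];print(' brass hinge end',len(a),a.min(0) if len(a) else 0,a.max(0) if len(a) else 0,' far',len(b),b.min(0) if len(b) else 0,b.max(0) if len(b) else 0)
    k=near&(P[...,2]>.026)&(P[...,2]<.042)&(hsv[...,0]>100)&(hsv[...,0]<125)&(hsv[...,1]>130)&(hsv[...,2]>110);p=fr(P[k][:,:2]);f=p[p[:,1]<15];print(' blue fixed',len(f),f.min(0),f.max(0),line(f)); w=p[p[:,1]>40];print(' swing',len(w),line(w),w.max(0))
    k=near&(P[...,2]>.024)&(P[...,2]<.040)&(hsv[...,1]<50)&(hsv[...,2]>130);p=fr(P[k][:,:2]);w=p[(p[:,1]>40)&(p[:,0]<95)&(p[:,0]>10)&(p[:,1]<110)];print(' blade',len(w),line(w),w.max(0))
    k=near&(P[...,2]>.032)&(P[...,2]<.040)&(hsv[...,0]<20)&(hsv[...,1]>80)&(hsv[...,2]<110);p=fr(P[k][:,:2]);p=p[(p[:,1]<8)&(p[:,1]>-30)&(p[:,0]>10)];print(' stock',len(p),line(p),p.min(0),p.max(0))
```

```text
w6 cam [ 0.56136898 -0.11780905  0.29807861]
 rib 844 [ 74.76498641 -15.44847244] [114.29382014  -2.0415021 ]
 brass hinge end 3 [  8.34928423 -17.33257382] [ 10.7148051  -17.27371822]  far 183 [110.03681998 -17.18811183] [150.28844064  -0.17610614]
 blue fixed 675 [12.98645057  0.18233819] [114.89591654  14.71486337] (array([71.212074,  3.439067], dtype=float32), np.float32(-0.77860254))
 swing 476 (array([52.16158, 64.72425], dtype=float32), np.float32(52.769188)) [72.91692612 91.08465302]
 blade 860 (array([46.57744, 69.62029], dtype=float32), np.float32(53.085785)) [ 72.48978694 103.33817239]
 stock 1277 (array([69.43802 , -9.169669], dtype=float32), np.float32(0.41186088)) [ 10.72639427 -17.50353076] [141.3567866   -0.20281569]
w7 cam [ 0.56286552 -0.1190786   0.29951755]
 rib 874 [ 70.02739367 -17.61684602] [109.40123787  -3.13850659]
 brass hinge end 20 [  6.08801489 -17.63906108] [ 27.87843957 -17.18933946]  far 176 [110.39054177 -20.77014232] [145.14699891  -3.79176695]
 blue fixed 801 [10.72668428  0.65377604] [114.42337422  14.78493323] (array([61.33554  ,  3.6148012], dtype=float32), np.float32(-0.6553778))
 swing 508 (array([51.74659, 64.50464], dtype=float32), np.float32(52.550648)) [73.43014535 91.27621878]
 blade 914 (array([44.191906, 68.575935], dtype=float32), np.float32(51.615414)) [ 70.99037642 100.77556059]
 stock 825 (array([ 70.14302 , -13.104946], dtype=float32), np.float32(1.698181)) [ 10.62677366 -20.33107376] [137.48528579  -0.98472276]
```

The depth points show the press slid the gauge about 5 mm back and turned it about 1.5°. I will reopen the lever by gripping its pad, push the gauge home again, and lock it more carefully.

Run:
```python
from h import *
import pickle
s=pickle.load(open('w7.pkl','rb'));P=pts(s);hsv=cv2.cvtColor(s['frame'],cv2.COLOR_RGB2HSV)
k=(((hsv[...,0]<4)|(hsv[...,0]>175))&(hsv[...,1]>150)&(hsv[...,2]>80)).astype(np.uint8)*255
e=cv2.morphologyEx(k,cv2.MORPH_OPEN,cv2.getStructuringElement(cv2.MORPH_ELLIPSE,(15,15)))
v,u=np.nonzero(e);m=(u+0,v);z=np.median(P[v,u,2]);c=ray(s,[[u.mean(),v.mean()]],.055)[0];print(len(u),u.mean(),v.mean(),'z',z,c,(c-OB)@xs*1e3,(c-OB)@ys*1e3)
for n in('w6','w7'):
    s=pickle.load(open(n+'.pkl','rb'));P=pts(s);hsv=cv2.cvtColor(s['frame'],cv2.COLOR_RGB2HSV);near=np.hypot(P[...,0]-.5525,P[...,1]+.15)<.2
    k=near&(P[...,2]>.066)&(P[...,2]<.078)&(hsv[...,0]<20)&(hsv[...,1]>80)&(P[...,1]<-.15);print(n,'rib',cv2.minAreaRect(P[k][:,:2].astype(np.float32)))
rel(OB,0);to((*c,.041),-8.4)
```

```text
499 280.09018036072143 143.08016032064128 z 0.05474895209030592 [ 0.55768544 -0.14211282] 44.926373472036666 -8.35803139608273
w6 rib ((0.5517467856407166, -0.1913459300994873), (0.039510395377874374, 0.013302233070135117), 83.82843780517578)
w7 rib ((0.5509282946586609, -0.1865442395210266), (0.03945336490869522, 0.013773277401924133), 81.35811614990234)
gauge in stand mm 95.38 2.84 z 0.1528 yaw -6.49 F x,y,z -0.58 0.39 -0.69 Mz [-0.084  0.108  0.008] op 0.367 t 15.25
delta [ 50.4  -2.3 111.9] rot [-0.   -0.03  1.91] now [ 0.5542 -0.1925  0.1528] t 15.25 F [ 0.45  0.54 -0.69]
```

>>> move_arm(motion=[[25, -1, 0, 0, 0, 1, 0.45], [50, -2, 20, 0, 0, 2, 0.45], [50, -2, 60, 0, 0, 2, 0.45], [50, -2, 90, 0, 0, 2, 0.45], [50, -2, 108, 0, 0, 2, 0.45]])

```text
clock: 15.88
tool_pos: [0.5567, -0.1402, 0.0424]
eef_rot: [0.756, 0.654, -0.001, -0.002]
contact_force: [-0.1, 0.1, 0.0]
opening: 0.55
finger_force: 0.0
```

Run:
```python
from h import *
to((.5577,-.1421,.041),-8.6);rel(OB,0)
```

```text
delta [-1.8  1.2  1.3] rot [-0.24 -0.1   0.3 ] now [ 0.5567 -0.1402  0.0424] t 15.875 F [-0.11  0.07  0.05]
gauge in stand mm 43.11 -0.52 z 0.0424 yaw -8.3 F x,y,z -0.06 -0.12 0.05 Mz [-0.033  0.145 -0.03 ] op 0.55 t 15.875
```

Close gently on the pad, then lift slightly along the lever arc.

>>> move_arm(motion=[[-1, 0.8, 0.5, 0, 0, 0, 0.7], [-1, 0.8, 0.5, 0, 0, 0, 1], [-1, 0.8, 0.5, 0, 0, 0, 1], [-1, 0.8, 0.5, 0, 0, 0, 1], [-1, 0.8, 0.5, 0, 0, 0, 1]], newtons=20)

```text
clock: 16.5
tool_pos: [0.5586, -0.144, 0.0452]
eef_rot: [0.757, 0.653, 0.0, 0.0]
contact_force: [-2.8, 0.9, 5.2]
opening: 0.211
finger_force: 20.0
```

>>> move_arm(motion=[[0, 0, -2, 0, 0, 0, 1], [0, 0, -4, 0, 0, 0, 1], [0.3, 0, -6, 0, 0, 0, 1], [0.5, 0, -8, 0, 0, 0, 1], [0.5, 0, -8, 0, 0, 0, 1]])

```text
clock: 17.12
tool_pos: [0.5588, -0.1436, 0.0526]
eef_rot: [0.757, 0.653, -0.0, 0.0]
contact_force: [-0.6, -0.9, -1.0]
opening: 0.208
finger_force: 20.0
```

Run:
```python
from h import *
rel(OB,0)
s=eyes.snapshot('wrist');P=pts(s);hsv=cv2.cvtColor(s['frame'],cv2.COLOR_RGB2HSV)
k=(hsv[...,0]<20)&(hsv[...,1]>80)&(hsv[...,2]<110)&(abs(P[...,0]-.56)<.04)&(P[...,2]<.066)&(P[...,2]>.02)&(P[...,1]<-.05)
print('stock z',k.sum(),np.percentile(P[k][:,2],[20,50,80]))
b=eyes.snapshot('scene');P=pts(b);hsv=cv2.cvtColor(b['frame'],cv2.COLOR_RGB2HSV)
save('w8',s)
```

```text
gauge in stand mm 46.24 1.87 z 0.0526 yaw -8.44 F x,y,z 0.94 -0.52 -1.0 Mz [-0.275  0.262  0.046] op 0.208 t 17.125
stock z 1295 [0.03568951 0.03661363 0.0497627 ]
```

View pics/w8.png

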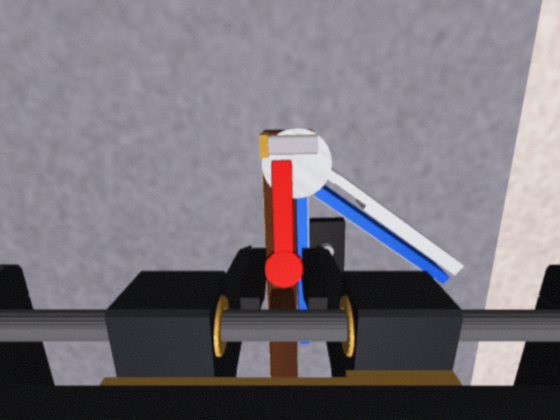

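The wrist view shows the pad at (284,268) gripped by the fingers. The lever is rising while the stock stays on the board, so I continue along the arc.

>>> move_arm(motion=[[2.3, 0, -10.6, 0, 0, 0, 1], [7, 0, -22, 0, 0, 0, 1], [14, 0, -32, 0, 0, 0, 1], [22.5, 0, -40, 0, 0, 0, 1], [27, 0, -44, 0, 0, 0, 1]])

```text
clock: 17.85
tool_pos: [0.5631, -0.1156, 0.0972]
eef_rot: [0.757, 0.654, 0.0, 0.0]
contact_force: [-0.7, -0.3, -2.9]
opening: 0.212
finger_force: 20.0
```

>>> move_arm(motion=[[0, 0, 0, 0, 0, 0, 0.8], [0, 0, 0, 0, 0, 0, 0.6], [0, 0, 0, 0, 0, 0, 0.5], [0, 0, -20, 0, 0, 0, 0.5], [0, 0, -55, 0, 0, 0, 0.5]])

```text
clock: 18.48
tool_pos: [0.5618, -0.1167, 0.151]
eef_rot: [0.757, 0.653, -0.001, -0.001]
contact_force: [1.2, 0.1, 0.6]
opening: 0.5
finger_force: 0.0
```

>>> move_arm(motion=[[-40, 0, -10, 0, 0, 0, 0.5], [-80, 0, -10, 0, 0, 0, 0.5], [-80, 0, -10, 0, 0, 0, 0.5]])

```text
clock: 18.85
tool_pos: [0.5497, -0.2009, 0.1618]
eef_rot: [0.759, 0.651, -0.001, 0.001]
contact_force: [0.6, 0.3, 0.3]
opening: 0.497
finger_force: 0.0
```

```bash
cat >> h.py <<'E'
def gauge(O):
    s=eyes.snapshot('wrist');rel(O);P=pts(s);hsv=cv2.cvtColor(s['frame'],cv2.COLOR_RGB2HSV)
    st=np.stack([(P[...,:2]-O)@xs,(P[...,:2]-O)@ys],-1)*1e3
    k=(P[...,2]>.066)&(P[...,2]<.078)&(hsv[...,0]<20)&(hsv[...,1]>80)&(st[...,0]>65)&(st[...,0]<135)&(abs(st[...,1]+9)<25)
    print('rib in stand',k.sum(),cv2.minAreaRect(st[k].astype(np.float32)))
    red=((hsv[...,0]<4)|(hsv[...,0]>175))&(hsv[...,1]>150)&(hsv[...,2]>80);print('lever max z',np.percentile(P[red][:,2],99) if red.any() else None)
    k=(P[...,2]>.024)&(P[...,2]<.040)&(hsv[...,1]<50)&(hsv[...,2]>130)&(st[...,1]>45)&(st[...,1]<105)&(st[...,0]>0)&(st[...,0]<100);print('blade',k.sum(),line(st[k]))
    return s
E
python3 - <<'E'
from h import *
s=gauge(OB)
import pickle;pickle.dump(s,open('w9.pkl','wb'))
E
```

```text
gauge in stand mm 4.85 -0.41 z 0.1615 yaw -8.65 F x,y,z -0.86 0.5 0.52 Mz [-0.023  0.136 -0.029] op 0.501 t 18.9
rib in stand 849 ((87.97298431396484, -10.178988456726074), (13.531838417053223, 39.89446258544922), 87.83438110351562)
lever max z 0.11080738625057641
blade 838 (array([44.159424, 71.216965], dtype=float32), np.float32(51.392273))
```

Run:
```python
from h import *
to((.5510,-.1852,.043),-8.6)
```

```text
delta [ 12.6  -1.3 118.5] rot [-0.    0.04 -0.05] now [ 0.5504 -0.1978  0.1615] t 18.9 F [0.6  0.79 0.52]
```

>>> move_arm(motion=[[12, -1, 40, 0, 0, 0, 0.5], [13, -1, 80, 0, 0, 0, 0.5], [13, -1, 105, 0, 0, 0, 0.5], [13, -1, 117, 0, 0, 0, 0.5], [13, -1, 117, 0, 0, 0, 0.7]], newtons=12)

```text
clock: 19.52
tool_pos: [0.5519, -0.1818, 0.044]
eef_rot: [0.757, 0.654, -0.0, -0.001]
contact_force: [0.6, 0.4, -1.2]
opening: 0.407
finger_force: 0.0
```

>>> move_arm(motion=[[0, 0, 0, 0, 0, 0, 1], [0, 0, 0, 0, 0, 0, 1], [0, 0, 0, 0, 0, 0, 1], [0, 0, 0, 0, 0, 0, 1]])

```text
clock: 20.02
tool_pos: [0.552, -0.1829, 0.0454]
eef_rot: [0.757, 0.653, 0.0, 0.0]
contact_force: [-1.4, 0.3, 6.6]
opening: 0.159
finger_force: 12.0
```

Run:
```python
from h import *
rel(OB)
```

```text
gauge in stand mm -10.14 -0.42 z 0.0454 yaw -8.41 F x,y,z -0.13 -1.39 6.57 Mz [-0.061  0.444  0.141] op 0.159 t 20.025
```

>>> move_arm(motion=[[0, -0.5, -1.5, 0, 0, -0.7, 1], [0, -1, -2, 0, 0, -1.4, 1], [0, -1, -2, 0, 0, -2, 1], [0, -1, -2, 0, 0, -2, 1]])

```text
clock: 20.52
tool_pos: [0.5508, -0.1826, 0.0463]
eef_rot: [0.746, 0.666, -0.0, -0.0]
contact_force: [-0.7, -0.4, -2.8]
opening: 0.158
finger_force: 12.0
```

Run:
```python
from h import *
rel(OB,.0931)
```

```text
gauge in stand mm -7.15 -1.7 z 0.0463 yaw -6.43 F x,y,z 0.45 -0.67 -2.81 Mz [-0.171  0.132  0.   ] op 0.158 t 20.525
```

>>> move_arm(motion=[[-1.5, 0, 0.5, 0, 0, 0, 1], [-3, 0.3, 0.6, 0, 0, 0, 1], [-4.5, 0.6, 0.6, 0, 0, 0, 1], [-6, 1, 0.6, 0, 0, 0, 1], [-6, 1, 0.6, 0, 0, 0, 1]])

```text
clock: 21.15
tool_pos: [0.5514, -0.1886, 0.0459]
eef_rot: [0.746, 0.666, 0.0, -0.0]
contact_force: [1.6, 2.1, -2.1]
opening: 0.156
finger_force: 12.0
```

Run:
```python
from h import *
rel(OB,.0931)
```

```text
gauge in stand mm -1.31 -0.4 z 0.0459 yaw -6.42 F x,y,z -2.27 1.32 -2.1 Mz [ 0.19  -0.006  0.113] op 0.156 t 21.15
```

>>> move_arm(motion=[[-0.7, 0.5, 0, 0, 0, 0, 1], [-1.4, 1, 0, 0, 0, 0, 1], [-2, 1.5, 0, 0, 0, 0, 1], [-2, 1.5, 0, 0, 0, 0, 1]])

```text
clock: 21.65
tool_pos: [0.5524, -0.1899, 0.0457]
eef_rot: [0.745, 0.667, 0.0, -0.001]
contact_force: [-0.3, 4.2, -3.4]
opening: 0.158
finger_force: 12.0
```

Run:
```python
from h import *
rel(OB,.0931)
```

```text
gauge in stand mm -0.05 0.7 z 0.0457 yaw -6.39 F x,y,z -4.17 -0.73 -3.36 Mz [0.713 0.059 0.066] op 0.158 t 21.65
```

>>> move_arm(motion=[[0, 0.5, 0.2, 0, 0, 0, 1], [0, 1, 0.4, 0, 0, 0, 1], [0, 1, 0.4, 0, 0, 0, 1]])

```text
clock: 22.02
tool_pos: [0.5526, -0.1902, 0.0455]
eef_rot: [0.745, 0.667, -0.0, -0.001]
contact_force: [-1.9, 4.8, 0.2]
opening: 0.156
finger_force: 12.0
```

Run:
```python
from h import *
rel(OB,.0931)
```

```text
gauge in stand mm 0.13 0.98 z 0.0455 yaw -6.4 F x,y,z -4.54 -2.42 0.2 Mz [1.071 0.434 0.12 ] op 0.156 t 22.025
```

>>> move_arm(motion=[[1, -0.5, 0, 0, 0, 0, 1], [1, -0.5, 0, 0, 0, 0, 0.7], [1, -0.5, 0, 0, 0, 0, 0.5], [1, -0.5, 0, 0, 0, 0, 0.5], [1, -0.5, -15, 0, 0, 0, 0.5]])

```text
clock: 22.65
tool_pos: [0.5525, -0.19, 0.0603]
eef_rot: [0.746, 0.666, -0.001, -0.001]
contact_force: [-0.3, -0.4, -0.7]
opening: 0.494
finger_force: 0.0
```

>>> move_arm(motion=[[0, 0, -40, 0, 0, 0, 0.5], [0, 0, -95, 0, 0, 0, 0.7], [0, 0, -95, 0, 0, 0, 1], [0, 0, -95, 0, 0, 0, 1], [0, 0, -95, 0, 0, 0, 1]])

```text
clock: 23.28
tool_pos: [0.5522, -0.1895, 0.1544]
eef_rot: [0.746, 0.666, -0.001, -0.001]
contact_force: [-0.9, -0.9, 0.2]
opening: 0.074
finger_force: 0.0
```

Run:
```python
from h import *
s=gauge(OB)
rel(OB,0)
```

```text
gauge in stand mm -3.46 0.51 z 0.1543 yaw -6.42 F x,y,z -0.12 0.05 -0.32 Mz [-0.019  0.043  0.01 ] op 0.023 t 23.325
rib in stand 837 ((95.03157043457031, -8.310914993286133), (13.828248023986816, 39.98089599609375), 89.50209045410156)
lever max z 0.11082976818407542
blade 786 (array([47.837166, 72.323814], dtype=float32), np.float32(53.679863))
gauge in stand mm 92.74 0.51 z 0.1543 yaw -6.42 F x,y,z -0.12 0.05 -0.32 Mz [-0.019  0.043  0.01 ] op 0.023 t 23.325
```

>>> move_arm(motion=[[40, 1, 0, 0, 0, 0, 1], [75, 1, 5, 0, 0, 0, 1], [82, 1, 25, 0, 0, 0, 1], [82, 1, 38, 0, 0, 0, 1], [82, 1, 42, 0, 0, 0, 1]])

```text
clock: 23.95
tool_pos: [0.5623, -0.1095, 0.1121]
eef_rot: [0.746, 0.666, -0.001, -0.001]
contact_force: [0.3, -0.7, -0.0]
opening: 0.004
finger_force: 0.0
```

Run:
```python
from h import *
rel(OB,0)
```

```text
gauge in stand mm 11.98 1.57 z 0.1121 yaw -6.49 F x,y,z 0.63 0.36 -0.03 Mz [-0.063  0.087  0.009] op 0.004 t 23.95
```

>>> move_arm(motion=[[-4.5, 0, 10, 0, 0, 0, 1], [-9.5, 0, 13, 0, 0, 0, 1], [-15, 0, 17.5, 0, 0, 0, 1], [-19.5, 0, 21.5, 0, 0, 0, 1], [-24, 0, 26.5, 0, 0, 0, 1]])

```text
clock: 24.58
tool_pos: [0.5607, -0.1326, 0.0869]
eef_rot: [0.746, 0.666, 0.0, 0.0]
contact_force: [0.5, -0.2, 0.4]
opening: 0.005
finger_force: 0.5
```

Run:
```python
from h import *
s=gauge(OB);rel(OB,0)
```

```text
gauge in stand mm -60.07 2.24 z 0.0863 yaw -6.48 F x,y,z 0.6 0.35 -0.35 Mz [ 0.017  0.062 -0.007] op 0.006 t 24.625
rib in stand 414 ((106.8843994140625, -8.407489776611328), (13.191142082214355, 17.07843589782715), 88.90736389160156)
lever max z 0.10551533297410111
blade 1090 (array([47.16176 , 72.278885], dtype=float32), np.float32(53.746456))
gauge in stand mm 36.13 2.24 z 0.0863 yaw -6.48 F x,y,z 0.6 0.35 -0.35 Mz [ 0.017  0.062 -0.007] op 0.006 t 24.625
```

```bash
cat >> h.py <<'E'
def lever(O):
    s=eyes.snapshot('wrist');P=pts(s);hsv=cv2.cvtColor(s['frame'],cv2.COLOR_RGB2HSV)
    k=(((hsv[...,0]<4)|(hsv[...,0]>175))&(hsv[...,1]>150)&(hsv[...,2]>80)).astype(np.uint8)
    k=cv2.erode(k,np.ones((3,3)))>0;p=P[k];x=(p[:,:2]-O)@xs*1e3;y=(p[:,:2]-O)@ys*1e3
    for a in range(-15,70,5):
        m=(x>=a)&(x<a+5)
        if m.sum()>3: print(a,m.sum(),'z',np.percentile(p[m,2],[5,50,95]).round(4),'y',np.percentile(y[m],[2,98]).round(1))
E
python3 - <<'E'
from h import *
lever(OB)
E
```

```text
-5 114 z [0.0578 0.0592 0.0608] y [-12.   -4.5]
0 134 z [0.0601 0.0614 0.0633] y [-12.   -4.5]
5 138 z [0.0625 0.0643 0.0659] y [-12.5  -4.6]
10 156 z [0.065  0.0669 0.0687] y [-12.5  -4. ]
15 150 z [0.068  0.0698 0.0712] y [-12.5  -4. ]
20 162 z [0.0704 0.0723 0.0738] y [-12.5  -4.1]
25 176 z [0.0732 0.0752 0.0797] y [-12.5  -4.1]
30 35 z [0.0755 0.0765 0.0777] y [-12.5  -4.1]
```

The lever is following at about 0.5 rad with the gauge still home, so I continue down.

>>> move_arm(motion=[[-3.5, 0, 6, 0, 0, 0, 1], [-6.5, 0, 12, 0, 0, 0, 1], [-9.5, 0, 18, 0, 0, 0, 1], [-11, 0, 21.5, 0, 0, 0, 1], [-12, 0, 24.5, 0, 0, 0, 1]])

```text
clock: 25.3
tool_pos: [0.5592, -0.1446, 0.0622]
eef_rot: [0.746, 0.666, -0.0, -0.0]
contact_force: [0.8, 0.1, 0.7]
opening: 0.011
finger_force: 0.1
```

Run:
```python
from h import *
s=gauge(OB);rel(OB,0);lever(OB)
```

```text
gauge in stand mm -48.87 2.21 z 0.0619 yaw -6.44 F x,y,z -0.48 0.43 0.52 Mz [-0.137  0.04   0.01 ] op 0.007 t 25.35
rib in stand 851 ((101.224853515625, -8.487310409545898), (25.236576080322266, 13.356993675231934), 0.4483962655067444)
lever max z 0.07984423984895705
blade 1384 (array([47.068108, 72.1775  ], dtype=float32), np.float32(53.871567))
gauge in stand mm 47.33 2.21 z 0.0619 yaw -6.44 F x,y,z -0.48 0.43 0.52 Mz [-0.137  0.04   0.01 ] op 0.007 t 25.35
-5 103 z [0.0539 0.0551 0.0559] y [-11.9  -4.3]
0 154 z [0.0543 0.0555 0.0564] y [-11.9  -4.3]
5 158 z [0.0546 0.0558 0.0568] y [-12.   -4.3]
10 157 z [0.0555 0.0564 0.0573] y [-12.   -4.3]
15 161 z [0.0558 0.0568 0.058 ] y [-12.   -3.8]
20 159 z [0.0563 0.0573 0.0585] y [-12.1  -3.8]
25 160 z [0.0568 0.0577 0.0588] y [-12.1  -3.8]
30 159 z [0.0572 0.0582 0.0593] y [-12.2  -3.8]
35 142 z [0.0577 0.0587 0.0612] y [-12.2  -3.7]
```

>>> move_arm(motion=[[-1, 0, 3, 0, 0, 0, 1], [-2, 0, 5.5, 0, 0, 0, 1], [-2.5, 0, 7.5, 0, 0, 0, 1], [-2.5, 0, 8.5, 0, 0, 0, 1]])

```text
clock: 25.9
tool_pos: [0.5591, -0.1468, 0.055]
eef_rot: [0.746, 0.666, 0.0, 0.0]
contact_force: [-2.8, 0.6, 14.9]
opening: 0.006
finger_force: 7.5
```

Run:
```python
from h import *
s=gauge(OB);rel(OB,0)
```

```text
gauge in stand mm -46.8 2.57 z 0.0551 yaw -6.43 F x,y,z -1.31 -3.63 11.91 Mz [0.067 0.674 0.005] op 0.004 t 25.95
rib in stand 887 ((96.85078430175781, -8.480031967163086), (23.95660400390625, 13.2316255569458), 0.4229864478111267)
lever max z 0.07247710605846969
blade 1481 (array([47.042313, 72.04099 ], dtype=float32), np.float32(53.873238))
gauge in stand mm 49.4 2.57 z 0.0551 yaw -6.43 F x,y,z -1.31 -3.63 11.91 Mz [0.067 0.674 0.005] op 0.004 t 25.95
```

>>> move_arm(motion=[[0, 0, -3, 0, 0, 0, 1], [0, 0, -8, 0, 0, 0, 1], [0, 0, -25, 0, 0, 0, 1], [0, 0, -60, 0, 0, 0, 0.8], [-30, 0, -100, 0, 0, 0, 0.5]])

```text
clock: 26.58
tool_pos: [0.5562, -0.1737, 0.1554]
eef_rot: [0.744, 0.668, 0.001, -0.001]
contact_force: [0.6, -0.2, 0.4]
opening: 0.209
finger_force: 0.0
```

>>> move_arm(motion=[[-12, 0, 0, 0, 0, 0, 0.5], [-12, 0, 0, 0, 0, 0, 0.5]])

```text
clock: 26.82
tool_pos: [0.5538, -0.1895, 0.1542]
eef_rot: [0.746, 0.666, -0.0, 0.0]
contact_force: [0.5, 0.8, -0.8]
opening: 0.432
finger_force: 0.0
```

Run:
```python
from h import *
s=gauge(OB);rel(OB,0)
import pickle;pickle.dump(s,open('w10.pkl','wb'))
```

```text
gauge in stand mm -5.22 1.76 z 0.1535 yaw -6.45 F x,y,z 0.27 -0.48 -0.04 Mz [-0.076  0.069 -0.052] op 0.48 t 26.875
rib in stand 836 ((94.95088195800781, -8.546189308166504), (39.66576385498047, 13.894027709960938), 0.5979148745536804)
lever max z 0.055960021082445056
blade 790 (array([47.797585, 72.32171 ], dtype=float32), np.float32(53.77127))
gauge in stand mm 90.98 1.76 z 0.1535 yaw -6.45 F x,y,z 0.27 -0.48 -0.04 Mz [-0.076  0.069 -0.052] op 0.48 t 26.875
```

Locked with the gauge still home. Grip the rib now.

>>> move_arm(motion=[[-4, -1, 40, 0, 0, 0, 0.5], [-4, -1, 80, 0, 0, 0, 0.5], [-4, -1, 100, 0, 0, 0, 0.5], [-4, -1, 109, 0, 0, 0, 0.5], [-4, -1, 109, 0, 0, 0, 0.5]], newtons=12)

```text
clock: 27.5
tool_pos: [0.5525, -0.1914, 0.0443]
eef_rot: [0.745, 0.667, -0.0, -0.001]
contact_force: [-0.7, -0.3, -0.0]
opening: 0.504
finger_force: 0.0
```

Run:
```python
from h import *
rel(OB,.095)
```

```text
gauge in stand mm -0.5 0.97 z 0.0443 yaw -6.38 F x,y,z 0.42 -0.66 -0.01 Mz [-0.009  0.09  -0.023] op 0.504 t 27.5
```

>>> move_arm(motion=[[0, 0, 0, 0, 0, 0, 1], [0, 0, 0, 0, 0, 0, 1], [0, 0, 0, 0, 0, 0, 1], [0, 0, 0, 0, 0, 0, 1]])

```text
clock: 28.0
tool_pos: [0.5524, -0.1924, 0.0454]
eef_rot: [0.746, 0.666, -0.0, -0.0]
contact_force: [-1.6, 0.2, 4.6]
opening: 0.158
finger_force: 12.0
```

Run:
```python
from h import *
rel(OB,.095)
```

```text
gauge in stand mm 0.51 0.99 z 0.0454 yaw -6.43 F x,y,z 0.01 -1.65 4.61 Mz [0.01  0.553 0.076] op 0.158 t 28.0
```

>>> move_arm(motion=[[0, 0, 0, 0, 0, 0, 1], [1, -1, -1, 0, 0, 0, 1], [3, -3, -3, 0, 0, 0, 1], [5, -3, -20, 0, 0, 0, 1], [5, -3, -60, 0, 0, 0, 1]], newtons=35)

```text
clock: 28.62
tool_pos: [0.5493, -0.1861, 0.1049]
eef_rot: [0.745, 0.667, -0.001, -0.002]
contact_force: [0.1, 0.0, -2.6]
opening: 0.156
finger_force: 34.9
```

Run:
```python
from h import *
rel(OB,.095);to((.435,.15,.29),-6.4)
```

```text
gauge in stand mm -5.39 -2.74 z 0.1049 yaw -6.39 F x,y,z -0.03 0.09 -2.59 Mz [-0.2    0.092  0.038] op 0.156 t 28.625
delta [ 321.5 -151.7 -184.3] rot [-0.2  -0.06  0.01] now [ 0.5493 -0.1861  0.1049] t 28.625 F [ 0.09  0.02 -2.59]
```

>>> move_arm(motion=[[15, -10, -50, 0, 0, 0, 1], [60, -30, -80, 0, 0, 0, 1], [110, -50, -105, 0, 0, 0, 1], [165, -75, -120, 0, 0, 0, 1], [220, -100, -140, 0, 0, 0, 1]])

```text
clock: 29.25
tool_pos: [0.475, 0.0437, 0.246]
eef_rot: [0.746, 0.666, 0.001, -0.0]
contact_force: [1.0, 0.6, -3.1]
opening: 0.157
finger_force: 34.9
```

>>> move_arm(motion=[[45, -25, -20, 0, 0, 0, 1], [90, -45, -40, 0, 0, 0, 1], [102, -52, -45, 0, 0, 0, 1], [102, -52, -45, 0, 0, 0, 1]])

```text
clock: 29.75
tool_pos: [0.4354, 0.1494, 0.2903]
eef_rot: [0.745, 0.667, 0.001, 0.0]
contact_force: [0.2, -0.7, -3.7]
opening: 0.152
finger_force: 34.9
```

Run:
```python
from h import *
import pickle
rel(OB,.095)
s=eyes.snapshot('wrist');pickle.dump(s,open('w11.pkl','wb'))
P=pts(s);hsv=cv2.cvtColor(s['frame'],cv2.COLOR_RGB2HSV)
k=(hsv[...,0]>8)&(hsv[...,0]<20)&(hsv[...,1]>150)&(P[...,2]>.005)&(P[...,2]<.045)&(P[...,0]>.55)
v,u=np.nonzero(k);val=hsv[v,u,2];print(k.sum(),u.min(),u.max(),v.min(),v.max(),np.histogram(val,8))
p=P[k][:,:2];t=val>np.percentile(val,30)
q=ray(s,np.c_[u,v],.034);a=(q-q.mean(0))
print('range',q.min(0),q.max(0))
G=np.array([.617,.177]);st=np.c_[(q-G)@xs,(q-G)@ys]*1e3
for th in(120,150,170):
  m=val>th
  fx=m&(st[:,0]>15)&(st[:,1]<15)&(st[:,1]>-10);sw=m&(st[:,1]>20)
  print(th,'fix',fx.sum(),line(q[fx]),cv2.minAreaRect(q[fx].astype(np.float32)));print('sw',sw.sum(),line(q[sw]),cv2.minAreaRect(q[sw].astype(np.float32)))
```

```text
gauge in stand mm -326.13 -153.43 z 0.2903 yaw -6.3 F x,y,z 0.72 0.3 -3.75 Mz [-0.196  0.07   0.047] op 0.152 t 29.75
1009 405 510 129 214 (array([270,  17,  33,  19,  24,  67,  65, 514]), array([ 80.  ,  99.75, 119.5 , 139.25, 159.  , 178.75, 198.5 , 218.25,
       238.  ]))
range [0.59571619 0.071336  ] [0.72867751 0.18470894]
120 fix 254 (array([0.6092579 , 0.10264777], dtype=float32), np.float32(83.6411)) ((0.6093469858169556, 0.10216499865055084), (0.06155134737491608, 0.008150245994329453), 83.79188537597656)
sw 357 (array([0.6837071 , 0.17544526], dtype=float32), np.float32(-6.3359184)) ((0.6834022402763367, 0.17547596991062164), (0.00497101666405797, 0.0913887545466423), 83.63521575927734)
150 fix 217 (array([0.6093018 , 0.10244532], dtype=float32), np.float32(83.67009)) ((0.6093701124191284, 0.1021578386425972), (0.06153878942131996, 0.006878332234919071), 83.5171127319336)
sw 357 (array([0.6837071 , 0.17544526], dtype=float32), np.float32(-6.3359184)) ((0.6834022402763367, 0.17547596991062164), (0.00497101666405797, 0.0913887545466423), 83.63521575927734)
170 fix 196 (array([0.60941356, 0.10223195], dtype=float32), np.float32(83.63836)) ((0.6094582080841064, 0.10214845091104507), (0.0615386925637722, 0.006111807189881802), 83.53628540039062)
sw 357 (array([0.6837071 , 0.17544526], dtype=float32), np.float32(-6.3359184)) ((0.6834022402763367, 0.17547596991062164), (0.00497101666405797, 0.0913887545466423), 83.63521575927734)
```

```bash
echo 'OC=np.array([.6158,.1861])' >> h.py
python3 - <<'E'
from h import *
to(tgt(OC,-.125,-.0035,.12,.095),-6.4);rel(OC,.095)
E
```

```text
delta [ 88.3 162.1 169.9] rot [ 0.02  0.03 -0.05] now [0.4356 0.1479 0.2899] t 29.8 F [ 0.37 -1.24 -3.85]
gauge in stand mm -36.94 -165.78 z 0.2899 yaw -6.45 F x,y,z 1.19 0.5 -3.85 Mz [-0.222  0.111  0.024] op 0.157 t 29.8
```

>>> move_arm(motion=[[18, 32, 30, 0, 0, 0, 1], [36, 65, 60, 0, 0, 0, 1], [54, 98, 95, 0, 0, 0, 1], [72, 130, 130, 0, 0, 0, 1], [88, 162, 168, 0, 0, 0, 1]])

```text
clock: 30.42
tool_pos: [0.6084, 0.2155, 0.1197]
eef_rot: [0.747, 0.665, -0.001, 0.0]
contact_force: [0.3, 0.5, -3.1]
opening: 0.154
finger_force: 34.9
```

>>> move_arm(motion=[[0, 0, 35, 0, 0, 0, 1], [0, 0, 60, 0, 0, 0, 1], [0, 0, 68, 0, 0, 0, 1], [0, 0, 70, 0, 0, 0, 1], [0, 0, 70, 0, 0, 0, 1]])

```text
clock: 31.05
tool_pos: [0.6075, 0.2177, 0.0526]
eef_rot: [0.746, 0.666, 0.001, 0.0]
contact_force: [-0.3, 0.0, -3.5]
opening: 0.154
finger_force: 34.9
```

Run:
```python
from h import *
to(tgt(OC,-.120,-.0035,.046,.095),-6.4);rel(OC,.095)
```

```text
delta [-5.5 -0.8  6.6] rot [ 0.09 -0.03 -0.07] now [0.6075 0.2177 0.0526] t 31.05 F [-0.27  0.   -3.51]
gauge in stand mm -125.52 -2.75 z 0.0526 yaw -6.47 F x,y,z 0.02 -0.26 -3.51 Mz [-0.196  0.076 -0.049] op 0.154 t 31.05
```

>>> move_arm(motion=[[0, -0.5, 4, 0, 0, 0, 1], [0, -0.5, 6, 0, 0, 0, 1], [-15, -0.5, 6.5, 0, 0, 0, 1], [-35, -0.5, 6.5, 0, 0, 0, 1], [-45, -0.5, 6.5, 0, 0, 0, 1]])

```text
clock: 31.68
tool_pos: [0.6013, 0.1702, 0.0455]
eef_rot: [0.747, 0.665, -0.0, 0.001]
contact_force: [0.2, 0.9, -1.4]
opening: 0.157
finger_force: 34.9
```

Run:
```python
from h import *
rel(OC,.095)
```

```text
gauge in stand mm -77.57 -3.66 z 0.0455 yaw -6.6 F x,y,z -0.89 0.12 -1.41 Mz [0.136 0.038 0.076] op 0.157 t 31.675
```

>>> move_arm(motion=[[-8, 0, 0, 0, 0, 0, 1], [-16, 0, 0, 0, 0, 0, 1], [-24, 0, 0, 0, 0, 0, 1], [-32, 0, 0, 0, 0, 0, 1], [-40, 0, 0, 0, 0, 0, 1]])

```text
clock: 32.3
tool_pos: [0.5969, 0.1341, 0.0454]
eef_rot: [0.745, 0.667, 0.001, -0.0]
contact_force: [1.4, 3.2, 2.8]
opening: 0.156
finger_force: 34.9
```

Run:
```python
from h import *
rel(OC,.095)
```

```text
gauge in stand mm -41.19 -4.02 z 0.0454 yaw -6.39 F x,y,z -3.3 1.0 2.77 Mz [ 0.58  -0.007  0.087] op 0.156 t 32.3
```

>>> move_arm(motion=[[0, 0.3, -1, 0, 0, 0, 1], [-7, 0.5, -1, 0, 0, 0, 1], [-14, 0.5, -1, 0, 0, 0, 1], [-21, 0.5, -1, 0, 0, 0, 1], [-26, 0.5, -1, 0, 0, 0, 1]])

```text
clock: 32.92
tool_pos: [0.5939, 0.1068, 0.046]
eef_rot: [0.746, 0.666, -0.0, 0.0]
contact_force: [-0.4, -0.1, -2.8]
opening: 0.156
finger_force: 34.9
```

Run:
```python
from h import *
rel(OC,.095)
```

```text
gauge in stand mm -13.71 -3.88 z 0.046 yaw -6.47 F x,y,z 0.15 -0.42 -2.8 Mz [-0.092  0.126 -0.003] op 0.156 t 32.925
```

>>> move_arm(motion=[[-2, 0.5, 0, 0, 0, 0, 1], [-4, 1, 0, 0, 0, 0, 1], [-6, 1.5, 0, 0, 0, 0, 1], [-8, 1.5, 0, 0, 0, 0, 1], [-8, 1.5, 0, 0, 0, 0, 1]])

```text
clock: 33.55
tool_pos: [0.5948, 0.0995, 0.0462]
eef_rot: [0.746, 0.666, -0.0, 0.0]
contact_force: [0.3, -0.3, -2.3]
opening: 0.157
finger_force: 34.9
```

Run:
```python
from h import *
rel(OC,.095)
```

```text
gauge in stand mm -6.58 -2.23 z 0.0462 yaw -6.45 F x,y,z 0.25 0.33 -2.35 Mz [-0.181  0.122  0.014] op 0.157 t 33.55
```

>>> move_arm(motion=[[-1.5, 0.7, 0, 0, 0, 0, 1], [-3, 1.4, 0, 0, 0, 0, 1], [-4.5, 2, 0, 0, 0, 0, 1], [-5.5, 2.5, 0, 0, 0, 0, 1], [-5.5, 2.5, 0, 0, 0, 0, 1]], newtons=12)

```text
clock: 34.17
tool_pos: [0.5967, 0.0937, 0.0462]
eef_rot: [0.746, 0.666, 0.0, 0.0]
contact_force: [-0.5, 0.6, -3.3]
opening: 0.16
finger_force: 12.0
```

Run:
```python
from h import *
rel(OC,.095)
```

```text
gauge in stand mm -1.09 0.35 z 0.0462 yaw -6.45 F x,y,z -0.52 -0.55 -3.27 Mz [-0.156  0.029  0.022] op 0.16 t 34.175
```

>>> move_arm(motion=[[-0.5, 0.5, 0, 0, 0, 0, 1], [-1, 1, 0, 0, 0, 0, 1], [-1, 1, 0, 0, 0, 0, 1]])

```text
clock: 34.55
tool_pos: [0.5975, 0.0929, 0.0461]
eef_rot: [0.746, 0.666, 0.0, -0.0]
contact_force: [-0.6, -0.4, -3.0]
opening: 0.161
finger_force: 12.0
```

Run:
```python
from h import *
rel(OC,.095)
```

```text
gauge in stand mm -0.31 1.24 z 0.0461 yaw -6.43 F x,y,z 0.47 -0.54 -2.96 Mz [-0.144  0.123  0.044] op 0.161 t 34.55
```

No contact yet; keep nudging.

>>> move_arm(motion=[[-0.5, 0.5, 0.2, 0, 0, 0, 1], [-1, 1, 0.4, 0, 0, 0, 1], [-1, 1, 0.4, 0, 0, 0, 1]])

```text
clock: 34.92
tool_pos: [0.5975, 0.0924, 0.0456]
eef_rot: [0.746, 0.666, -0.0, -0.001]
contact_force: [-3.9, 2.4, -0.3]
opening: 0.161
finger_force: 12.0
```

Run:
```python
from h import *
rel(OC,.095)
```

```text
gauge in stand mm 0.16 1.27 z 0.0456 yaw -6.41 F x,y,z -1.99 -4.15 -0.34 Mz [0.392 0.735 0.021] op 0.161 t 34.925
```

>>> move_arm(motion=[[-0.5, 0.5, 0, 0, 0, 0, 1], [-1, 0.7, 0, 0, 0, 0, 1], [-1, 0.7, 0, 0, 0, 0, 1]])

```text
clock: 35.3
tool_pos: [0.5976, 0.0921, 0.0455]
eef_rot: [0.745, 0.667, -0.001, -0.002]
contact_force: [-5.3, 3.6, 0.6]
opening: 0.161
finger_force: 12.0
```

Run:
```python
from h import *
rel(OC,.095)
```

```text
gauge in stand mm 0.41 1.35 z 0.0455 yaw -6.37 F x,y,z -3.01 -5.71 0.61 Mz [ 0.778  1.077 -0.004] op 0.161 t 35.3
```

>>> move_arm(motion=[[0.5, -1.2, 0, 0, 0, 0, 1], [0.5, -1.2, 0, 0, 0, 0, 0.7], [0.5, -1.2, 0, 0, 0, 0, 0.5], [0.5, -1.2, 0, 0, 0, 0, 0.5], [0.5, -1.2, -15, 0, 0, 0, 0.5]])

```text
clock: 35.92
tool_pos: [0.5974, 0.0909, 0.0605]
eef_rot: [0.746, 0.666, -0.001, -0.0]
contact_force: [-0.1, -0.7, 0.8]
opening: 0.499
finger_force: 0.0
```

>>> move_arm(motion=[[0, 0, -45, 0, 0, 0, 0.5], [0, 0, -100, 0, 0, 0, 0.5], [0, 0, -125, 0, 0, 0, 0.5], [0, 0, -125, 0, 0, 0, 0.5]])

```text
clock: 36.42
tool_pos: [0.5996, 0.0914, 0.1889]
eef_rot: [0.746, 0.666, 0.003, 0.002]
contact_force: [-0.2, -0.0, 0.4]
opening: 0.5
finger_force: 0.0
```

Run:
```python
from h import *
import pickle
s=gauge(OC)
def ang(s,O,h,nm):
    P=pts(s);hsv=cv2.cvtColor(s['frame'],cv2.COLOR_RGB2HSV)
    v,u=np.nonzero((hsv[...,0]>h[0])&(hsv[...,0]<h[1])&(hsv[...,1]>130)&(hsv[...,2]>120))
    q=ray(s,np.c_[u,v],.034);st=np.c_[(q-O)@xs,(q-O)@ys]*1e3
    w=st[(st[:,1]>30)&(st[:,1]<110)&(st[:,0]>5)&(st[:,0]<90)];f=st[(st[:,0]>30)&(st[:,0]<112)&(st[:,1]>-1)&(st[:,1]<9)]
    print(nm,'swing',len(w),line(w),'fixed',len(f),line(f),'max',w.max(0))
    vv,uu=np.nonzero((hsv[...,0]<20)&(hsv[...,1]>80)&(hsv[...,2]<110)&(P[...,2]>.032)&(P[...,2]<.040))
ang(s,OC,(8,20),'orange');ang(pickle.load(open('w10.pkl','rb')),OB,(100,125),'blue')
```

```text
gauge in stand mm -0.07 2.22 z 0.1871 yaw -6.44 F x,y,z 0.28 0.33 -0.64 Mz [-0.08   0.081 -0.004] op 0.502 t 36.475
rib in stand 683 ((95.14818572998047, -8.005655288696289), (13.694926261901855, 39.8516960144043), 89.36546325683594)
lever max z 0.058306317212945706
blade 580 (array([47.78818 , 72.480225], dtype=float32), np.float32(53.506386))
orange swing 471 (array([48.039818, 59.949215], dtype=float32), np.float32(53.564026)) fixed 536 (array([70.16372  ,  3.2368796], dtype=float32), np.float32(0.32859603)) max [72.51377977 92.28766476]
blue swing 584 (array([48.100723, 59.482517], dtype=float32), np.float32(52.812305)) fixed 620 (array([70.4195   ,  3.3068047], dtype=float32), np.float32(-0.6437638)) max [73.20217217 90.97293677]
```

```bash
python3 -c "
from plant import finish_job
print(finish_job())"
```

```text
the job is handed in; nothing more can be done
None
```

I handed the job in at 36 s. The locked gauge lies flush at the orange corner and its mirror matches the blue angle to within about 0.5° by camera. The first lock had to be redone at the blue corner because pressing the lever shifted the gauge about 5 mm; I reopened it, slid the gauge home again and locked it there.

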